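Stack a four-piece steel drip coffee filter on its mug

TASK

Set up the steel drip coffee filter on the grey mug, from the mug upwards and one piece after the other: first the wide plate, centred on the mug's rim, then the brewing cup down inside the plate's collar, then the press down onto the floor of the cup, and last the cap over the cup, sitting flat on its rim. Set each piece down rather than dropping it, leave the mug standing where it is, and do not push the honey jar or the small tin about.

Things in the scene. Friction and masses are not known exactly. Their poses are not given: they have to be found in the camera images.
- filter_plate: Filter plate: steel disc 94 mm across, 3 mm thick, with a raised collar in the middle (64 mm outside, 58 mm inside, top 18 mm above the underside) round a perforated floor. Round; origin: centre of the underside, z up the axis. Grip it from above round the outside of the collar. Its flat underside rests on the mug's rim. 75 g.
- filter_cup: Brewing cup: open steel cylinder, 54 mm outside (foot tapered to 50 mm), 48 mm inside, 50 mm high, perforated floor 3 mm thick. Round; origin: centre of the underside, z up the axis. Grip it from above round the outside. It stands inside the plate's collar on the disc: seated, its origin is 3 mm above the plate's. 75 g.
- filter_press: Press: perforated steel disc, 44 mm across, 4 mm thick, a 6 mm stem up its axis, and a black knob 14 mm across from 46 to 60 mm above the underside. Round; origin: centre of the underside, z up. Grip the knob. On the floor of the brewing cup its origin is 3 mm above the cup's and the knob stands out 13 mm above the cup's rim. 45 g.
- filter_lid: Cap: round steel lid like a low hat, 63 mm across, 27 mm high: skirt 58 mm inside, flat brim with underside at 7 and top at 10 mm, hollow crown 38 mm across from 10 to 27 mm. Origin: centre, level with the skirt's lower edge; z up. Grip the crown. The brim rests on the cup's rim (origin then 43 mm above the cup's); the crown covers the knob. 55 g.
- mug_mouth (a point): Centre of the mouth of the dark grey and white ceramic mug, at the height of its rim (97 mm above the worktop). Mug: body 82 mm across, rim about 4 mm thick, about 250 g, loose. Axes: z up; the handle sticks out towards -y, to 72 mm from this point. (Fixed round the work: a coffee maker 330 mm high at the back right, canisters up to 160 mm high at the back.)
- honey_jar: Honey jar with a dark lid, 61 mm across, 82 mm high; origin at the centre of its underside. Not part of the job.
- small_tin: Small printed food tin, 57 mm across, 72 mm high; origin at the centre of its underside. Not part of the job.
Things that resemble listed ones, but are neither listed nor needed, are in the scene too. Leave any pink look-alike of the part that bears mug_mouth alone. Leave any blue or orange look-alike of the filter_cup alone.

How it is judged:
By the outcome, as a careful person would: the job done as asked, in the order asked, and still so for the second after the job is handed in, with the robot touching nothing.
It also fails if it takes over 136 s, if anything falls off the work surface, if the arm or the gripper's body presses on something with over 40 N, if the wrist force passes 120 N, or if a joint passes its speed limit or range.

ROBOT

A 6-joint arm with a two-finger parallel gripper is mounted at the origin on a cart in front of the work surface, level with it; the furniture and walls round the work are solid. World frame = base frame: x ahead of the robot, y to its left, z up, the work surface at z = 0. Lengths are in m, angles in rad, forces in N, time in s.
With the tool pointing down it reaches from about 0.35 to 0.975 m from the base axis. Payload 4.9 kg.
Tool frame: the origin (TCP) lies at the very end of the fingers, on their centre line; the grasp point (between the pads) lies 19 mm behind it (ctrl.grasp_offset is the distance from the TCP to the grasp point, in m); z points along the fingers, y is the line along which they close (so a half turn about z gives the same grasp; the last joint's range is limited). The gripper opens to 85 mm and grips with 20 to 120 N. Pads are 22 mm wide; open, the fingers measure 114 mm over their backs; the gripper's body (76 mm by 85 mm) begins 54 mm behind the grasp point. The pads swing forward as they close: fully open they stand 13 mm farther back than shut.
Start: joints at [0.99, 0.053, 1.613, -0, 1.476, -0.119], TCP at [0.278, 0.56, 0.231] pointing down, gripper open.
Joint ranges: [-3.01, 3.01], [-1.01, 2.22], [0.06, 2.58], [-1.02, 4.17], [0.09, 2.62], [-3.14, 3.14]. Speed limits (rad/s): [2.57, 2.57, 3.14, 3.14, 3.14, 3.14].

INTERFACE

Orientations are given as a rotation vector (axis times angle).
In Python, from station import ctrl, optics gives the robot as it stands.
- The arm moves only by the shell command python3 -m handwheel 'ROWS' [OPENING] [FORCE]. ROWS is JSON, a list of rows, each an object of numbers: "tx", "ty", "tz": the shift along the tool's x, y, z in mm; "roll": the turn about the tool's z in rad. A call has 1 to 12 rows; each row shifts and turns the commanded pose from where the row before left it, along the tool's axes as they then stand; what a row does not reach is not made up. A row lasts 1/12 s, in which the tool goes at most 41.7 mm and 7.16 degrees, less where a joint would pass 70% of its speed; a pose out of reach is approached as far as the arm can. A call with a gripper value outside its range is refused whole. OPENING is the finger opening in mm, from 0 to 85.4, set as the call begins (- or left out, the last holds). The fingers move at their own pace and stop on an object; FORCE is the grip in N (left out, the last holds). Time passes only in rows, so rows that do not move let the fingers close. It gives the time, the measured TCP pose, the force, the opening and the grip force at its end, in the units of the state.
- ctrl.get_obs(): the state, without advancing time (a new reading comes with each control period).
- optics.get_image(name): name is "scene" or "top"; returns (picture, depth): 400x640x3 uint8, red, green, blue; 400x640 float32, m along the optical axis (not along the pixel's ray), 0 where there is no reading.
- optics.camera_params(name): a dict with "mtx" (3x3 intrinsics, pixels), "extrinsics" (4x4, takes a point from camera to world coordinates). Camera axes: x right, y down, z forward; pixel columns grow to the right and rows downward; lengths in m; the calibration is good to about 2 mm. A picture is of the moment at which its call begins. camera_params takes no time and is no camera call.
- ctrl.finish_job(): hands the job in; it is judged then, once.
The state is a dict: "t": time; "q": joint angles; "dq": joint speeds; "effort": joint torques, N m; "tool_pos": TCP position; "tool_rot": TCP orientation; "contact_force": force on the tool from outside, world axes, zero at the start; "wrist_torque": the same for the moment, N m; "opening": finger opening in m; "grip_force": force on a finger pad.
Only numpy, scipy, OpenCV 4.12 (cv2) and the standard library are available. Lean on these libraries where they do the work, as an engineer would, in place of code of your own. Each camera call takes 0.05 s, during which the arm holds its last target. There are 200 camera calls.

## Working session

There is one attempt and no reset: what is moved stays moved. The work goes in short steps, Python scripts to look and compute and a shell command to move; the robot and the scene stay as the last step left them, time stands still between calls to the robot, and variables do not carry over. Pictures are saved under pics/ and viewed, at most 14 in all, crops included, and the job is handed in when it is done.

```bash
mkdir -p pics; ls; cat > h.py <<'E'
import numpy as np,cv2
from station import ctrl,optics
def grab(n,f=None):
    im,d=optics.get_image(n); np.savez(f'{n}.npz',im=im,d=d)
    if f: cv2.imwrite('pics/'+f,im[:,:,::-1])
    return im,d
def cloud(n,d):
    p=optics.camera_params(n);K=p['mtx'];T=np.array(p['extrinsics'])
    v,u=np.mgrid[:d.shape[0],:d.shape[1]]
    P=np.stack([(u-K[0][2])/K[0][0]*d,(v-K[1][2])/K[1][1]*d,d],-1)
    W=P@T[:3,:3].T+T[:3,3]; W[d==0]=np.nan
    return W
E
python3 - <<'E'
from h import *
for n in('scene','top'):
    im,d=grab(n,n+'0.png'); print(n,optics.camera_params(n))
print(ctrl.get_obs())
E
```

```text
pics
scene {'mtx': array([[371.59166507,   0.        , 328.59669207],
       [  0.        , 371.59166507, 200.06970578],
       [  0.        ,   0.        ,   1.        ]]), 'extrinsics': array([[ 0.45764573, -0.59217574,  0.66324074, -0.23887616],
       [-0.88896405, -0.29012879,  0.35435605, -0.4410446 ],
       [-0.01741582, -0.75176671, -0.65919914,  0.85397812],
       [ 0.        ,  0.        ,  0.        ,  1.        ]])}
top {'mtx': array([[374.76775754,   0.        , 324.36575699],
       [  0.        , 374.76775754, 197.97285793],
       [  0.        ,   0.        ,   1.        ]]), 'extrinsics': array([[-1.13937171e-03, -9.96021256e-01,  8.91086966e-02,
         4.31604515e-01],
       [-9.99807070e-01, -6.12739713e-04, -1.96328051e-02,
        -2.20895234e-03],
       [ 1.96092916e-02, -8.91138739e-02, -9.95828395e-01,
         1.22396716e+00],
       [ 0.00000000e+00,  0.00000000e+00,  0.00000000e+00,
         1.00000000e+00]])}
{'t': 0.1, 'q': array([ 9.90000323e-01,  5.32944792e-02,  1.61416514e+00, -2.63927731e-06,
        1.47600962e+00, -1.19008233e-01]), 'dq': array([ 0.00145611, -0.0014043 , -0.00172368, -0.0007032 , -0.00071077,
        0.00207384]), 'effort': array([ 4.82367777e-04, -3.94903994e+01, -3.71363139e+01, -1.01491812e-04,
        3.87670836e-03, -1.73906841e-05]), 'tool_pos': array([0.27815834, 0.55905364, 0.23017866]), 'tool_rot': array([-7.18799180e-01, -3.05759683e+00,  2.76996350e-03]), 'contact_force': array([-0.36724868,  0.29210818, -0.72967464]), 'wrist_torque': array([ 0.00203752,  0.00180984, -0.01293507]), 'grip_force': 0.0, 'opening': 0.08553517349425063}
```

View pics/scene0.png

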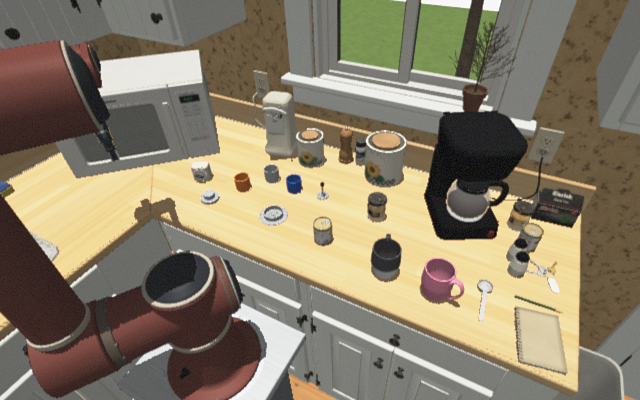

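View pics/top0.png

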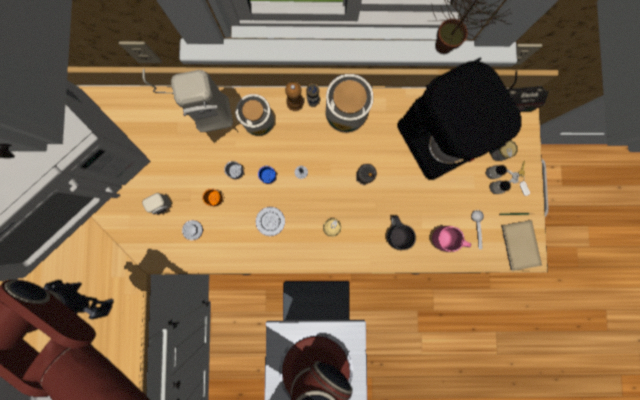

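Scene0 and top0 show the whole set. Pixels in the top picture:
- **Cup candidates:** grey (235,170), orange (213,198) and blue (267,175). The task rules out orange and blue, so grey is filter_cup.
- **Mugs:** dark grey (401,236) and pink (450,238). The grey one fits.
- **Other parts:** plate (270,221), press (301,172), cap (192,230).
- **Keep clear:** honey jar (366,173), tin (332,227).

I'll confirm the choices in an enlarged crop and measure.

```bash
python3 - <<'E'
from h import *
t=np.load('top.npz');s=np.load('scene.npz')
a=cv2.resize(t['im'][150:260,170:430],None,fx=3,fy=3,interpolation=2)
cv2.imwrite('pics/crop1.png',a[:,:,::-1])
Wt=cloud('top',t['d']);Ws=cloud('scene',s['d'])
for W,nm in((Wt,'t'),(Ws,'s')):
    print(nm)
    for n,u,v,us,vs in[('plate',270,221,273,214),('cup',235,170,271,173),('press',301,172,322,190),('lid',192,230,209,196),('mug',401,236,386,258),('jar',366,173,376,205),('tin',332,227,322,231)]:
        c=Wt[v-2:v+3,u-2:u+3].reshape(-1,3); c=np.nanmedian(c,0)
        m=(np.hypot(W[...,0]-c[0],W[...,1]-c[1])<.062)&(W[...,2]>.006)
        P=W[m]; zt=np.percentile(P[:,2],97) if len(P) else 0
        out=[n,len(P),np.round(zt*1e3,1)]
        for lo in(.006,zt-.008):
            Q=P[P[:,2]>lo][:,:2].astype(np.float32)
            if len(Q)>3:
                (x,y),r=cv2.minEnclosingCircle(Q); out+=[np.round([x*1e3,y*1e3,r*1e3],1),np.round(Q.mean(0)*1e3,1),len(Q)]
        print(*out)
    print('table z',np.nanmedian(W[(abs(W[...,0]-.5)<.02)&(abs(W[...,1]+.05)<.03)][:,2]))
E
```

```text
t
plate 164 23.3 [463.9 146.8  52. ] [468.1 149.5] 164 [467.3 150.3  32.3] [468.4 152. ] 64
cup 191 53.2 [635.  265.2  57. ] [630.4 264.7] 191 [629.9 264.   27.2] [630.1 265. ] 66
press 48 62.3 [614.1  45.8  55.8] [624.8  48.6] 48 [627.2  49.7   5.8] [628.2  49.9] 15
lid 315 30.9 [436.7 393.7  58.7] [439.2 396.5] 315 [439.  398.   18.6] [439.3 398.2] 109
mug 645 98.6 [ 417.5 -267.    57.9] [ 419.7 -265.3] 645 [ 425.5 -260.    47.6] [ 423.9 -257.9] 123
jar 361 85.4 [ 605.2 -162.6   55.9] [ 611.6 -153.8] 361 [ 614.7 -155.7   30.5] [ 614.3 -155.9] 292
tin 280 73.5 [454.2 -62.2  53.5] [447.  -48.5] 280 [446.6 -48.6  28.4] [446.8 -48.5] 251
table z 0.00030160638139986595
s
plate 148 20.8 [467.5 146.   44.5] [468.5 147.3] 148 [469.2 146.3  34.5] [468.4 148.7] 79
cup 241 52.0 [629.7 260.1  30.5] [626.7 258.3] 241 [629.2 261.3  29.7] [629.5 261.8] 59
press 45 59.5 [626.1  45.6  20.4] [626.6  45.9] 45 [627.4  48.    8.7] [626.4  47.2] 15
lid 195 29.0 [441.3 395.8  33.2] [435.5 390.6] 195 [440.  398.3  21.3] [438.5 394.9] 74
mug 1048 97.3 [ 424.1 -263.1   50.3] [ 413.9 -264.7] 1048 [ 425.1 -260.4   48.9] [ 418.  -263.1] 189
jar 484 83.9 [ 612.5 -158.1   31.7] [ 602.3 -162.8] 484 [ 612.5 -158.1   31.7] [ 611.7 -160.1] 210
tin 474 72.5 [447.  -38.1  42. ] [436.6 -56.1] 474 [446.5 -50.4  29.9] [446.  -51.3] 233
table z 3.2148286877697885e-05
```

View pics/crop1.png

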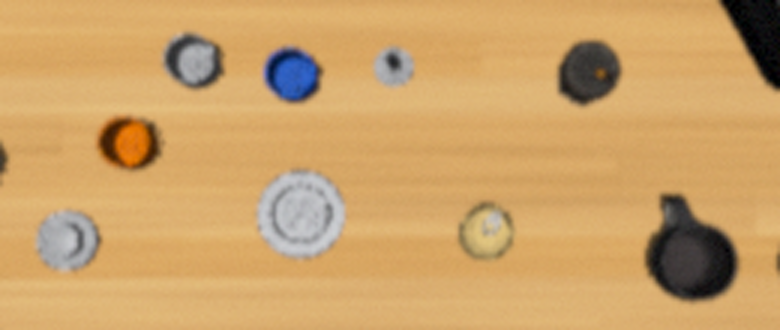

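The crop confirms it: the grey cup is at crop (192,60), between the rejected orange (130,143) and blue (292,75). The cap is at (68,240), plate at (301,213), press at (393,66) and dark mug at (692,262). Next I'll fit the mug rim and move over the plate.

```bash
python3 - <<'E'
from h import *
from scipy.optimize import least_squares
for n in('top','scene'):
    W=cloud(n,np.load(n+'.npz')['d'])
    for nm,c,zl,zh,R0 in[('mug',(.415,-.262),.090,.103,None),('mug',(.415,-.262),.090,.103,.039),('plate',(.468,.149),.014,.024,.0305),('cup',(.63,.263),.046,.056,.0255)]:
        P=W[(np.hypot(W[...,0]-c[0],W[...,1]-c[1])<.06)&(W[...,2]>zl)&(W[...,2]<zh)][:,:2]
        if R0: r=least_squares(lambda p:np.hypot(*(P-p).T)-R0,c,loss='soft_l1',f_scale=.002)
        else: r=least_squares(lambda p:np.hypot(*(P-p[:2]).T)-p[2],(*c,.04),loss='soft_l1',f_scale=.002)
        print(n,nm,len(P),np.round(r.x*1e3,1),np.round(P.min(0)*1e3),np.round(P.max(0)*1e3))
E
python3 -m handwheel '[{"roll":-0.116},{"roll":-0.116},{"roll":-0.116},{"roll":-0.115},{}]' 85
python3 -m handwheel '[{"tx":-10,"ty":-20},{"tx":-16,"ty":-34},{"tx":-17,"ty":-37},{"tx":-17,"ty":-37},{"tx":-17,"ty":-37},{"tx":-17,"ty":-37},{"tx":-17,"ty":-37},{"tx":-17,"ty":-37},{"tx":-17,"ty":-37},{"tx":-17,"ty":-37},{"tx":-17,"ty":-37},{"tx":-10,"ty":-23}]'
python3 -m handwheel '[{"tz":20},{"tz":30},{"tz":30},{}]'
```

```text
top mug 128 [ 417.9 -260.4   37.4] [ 379. -298.] [ 472. -223.]
top mug 128 [ 418.4 -260.3] [ 379. -298.] [ 472. -223.]
top plate 61 [467.4 150.1] [437. 119.] [497. 181.]
top cup 61 [629.6 263.5] [603. 237.] [657. 290.]
scene mug 181 [ 416.4 -263.8   37.3] [ 376. -303.] [ 473. -227.]
scene mug 181 [ 417.1 -263.8] [ 376. -303.] [ 473. -227.]
scene plate 69 [467.8 147.3] [436. 116.] [498. 179.]
scene cup 47 [629.8 260.4] [600. 233.] [659. 288.]$[0]: bad value
$[0]: bad value
$[0]: bad value
```

```bash
python3 -m handwheel '[{"tx":0,"ty":0,"tz":0,"roll":-0.116}]' 85; python3 -m handwheel 2>&1 | head -20; python3 -m handwheel -h 2>&1 | head
```

```text
t: 0.18
tool_pos: [0.2782, 0.5592, 0.2304]
tool_rot: [-0.537, -3.095, 0.002]
contact_force: [-0.7, -0.5, -0.1]
opening: 0.0851
grip_force: 0.0
invalid input
invalid input: not JSON, or not a number
```

```bash
python3 -m handwheel '[{"tx":0,"ty":0,"tz":0,"roll":-0.116},{"tx":0,"ty":0,"tz":0,"roll":-0.116},{"tx":0,"ty":0,"tz":0,"roll":-0.114},{"tx":0,"ty":0,"tz":0,"roll":0}]'
python3 -m handwheel '[{"tx":-10,"ty":-20,"tz":0,"roll":0},{"tx":-16,"ty":-34,"tz":0,"roll":0},{"tx":-17,"ty":-37,"tz":0,"roll":0},{"tx":-17,"ty":-37,"tz":0,"roll":0},{"tx":-17,"ty":-37,"tz":0,"roll":0},{"tx":-17,"ty":-37,"tz":0,"roll":0},{"tx":-17,"ty":-37,"tz":0,"roll":0},{"tx":-17,"ty":-37,"tz":0,"roll":0},{"tx":-17,"ty":-37,"tz":0,"roll":0},{"tx":-17,"ty":-37,"tz":0,"roll":0},{"tx":-17,"ty":-37,"tz":0,"roll":0},{"tx":-10,"ty":-23,"tz":0,"roll":0}]'
python3 -m handwheel '[{"tx":0,"ty":0,"tz":20,"roll":0},{"tx":0,"ty":0,"tz":30,"roll":0},{"tx":0,"ty":0,"tz":30,"roll":0},{"tx":0,"ty":0,"tz":30,"roll":0},{"tx":0,"ty":0,"tz":0,"roll":0}]'
```

```text
t: 0.52
tool_pos: [0.2783, 0.5592, 0.2306]
tool_rot: [0.003, -3.141, 0.001]
contact_force: [0.3, -0.0, -0.6]
opening: 0.0849
grip_force: 0.0
t: 1.52
tool_pos: [0.4684, 0.1464, 0.2312]
tool_rot: [0.009, 3.141, -0.002]
contact_force: [0.0, 0.6, 0.3]
opening: 0.0851
grip_force: 0.0
t: 1.93
tool_pos: [0.4626, 0.1485, 0.1142]
tool_rot: [-0.005, -3.129, 0.003]
contact_force: [-1.5, 0.1, -0.8]
opening: 0.0848
grip_force: 0.0
```

```bash
python3 -m handwheel '[{"tx":0,"ty":0,"tz":20,"roll":0},{"tx":0,"ty":0,"tz":20,"roll":0},{"tx":0,"ty":0,"tz":20,"roll":0},{"tx":0,"ty":0,"tz":0,"roll":0},{"tx":0,"ty":0,"tz":0,"roll":0},{"tx":0,"ty":0,"tz":0,"roll":0},{"tx":0,"ty":0,"tz":0,"roll":0},{"tx":0,"ty":0,"tz":0,"roll":0}]'
```

```text
t: 2.6
tool_pos: [0.4689, 0.1498, 0.0633]
tool_rot: [0.0, 3.138, 0.001]
contact_force: [-0.9, -0.9, 0.8]
opening: 0.0851
grip_force: 0.0
```

```bash
python3 -m handwheel '[{"tx":0,"ty":0,"tz":10,"roll":0},{"tx":0,"ty":0,"tz":15,"roll":0},{"tx":0,"ty":0,"tz":15,"roll":0},{"tx":0,"ty":0,"tz":10,"roll":0},{"tx":0,"ty":0,"tz":6,"roll":0},{"tx":0,"ty":0,"tz":0,"roll":0},{"tx":0,"ty":0,"tz":0,"roll":0},{"tx":0,"ty":0,"tz":0,"roll":0},{"tx":0,"ty":0,"tz":0,"roll":0}]'
python3 -m handwheel '[{"tx":0,"ty":0,"tz":0,"roll":0},{"tx":0,"ty":0,"tz":0,"roll":0},{"tx":0,"ty":0,"tz":0,"roll":0},{"tx":0,"ty":0,"tz":0,"roll":0},{"tx":0,"ty":0,"tz":0,"roll":0},{"tx":0,"ty":0,"tz":0,"roll":0}]' 55 20
```

```text
t: 3.35
tool_pos: [0.4684, 0.1497, 0.0062]
tool_rot: [-0.0, 3.14, 0.0]
contact_force: [0.2, 0.4, 0.6]
opening: 0.0852
grip_force: 0.0
t: 3.85
tool_pos: [0.4681, 0.1496, 0.0065]
tool_rot: [-0.001, 3.141, -0.0]
contact_force: [-1.9, -1.1, 6.3]
opening: 0.063
grip_force: 20.7
```

```bash
python3 -m handwheel '[{"tx":0,"ty":0,"tz":0,"roll":0},{"tx":0,"ty":0,"tz":0,"roll":0},{"tx":0,"ty":0,"tz":0,"roll":0}]'; python3 -m handwheel '[{"tx":0,"ty":0,"tz":-1,"roll":0},{"tx":0,"ty":0,"tz":-1,"roll":0},{"tx":0,"ty":0,"tz":0,"roll":0},{"tx":0,"ty":0,"tz":0,"roll":0}]' 85;  python3 -m handwheel '[{"tx":0,"ty":0,"tz":0,"roll":0.12},{"tx":0,"ty":0,"tz":0,"roll":0.12},{"tx":0,"ty":0,"tz":0,"roll":0.12},{"tx":0,"ty":0,"tz":0,"roll":0.12},{"tx":0,"ty":0,"tz":0,"roll":0.12}]'
```

```text
t: 4.1
tool_pos: [0.4681, 0.1496, 0.0065]
tool_rot: [-0.001, 3.141, -0.0]
contact_force: [-2.8, -0.2, 5.6]
opening: 0.0633
grip_force: 20.7
t: 4.43
tool_pos: [0.4675, 0.1496, 0.0073]
tool_rot: [-0.0, 3.141, 0.0]
contact_force: [0.0, 0.6, 0.2]
opening: 0.085
grip_force: 0.0
t: 4.85
tool_pos: [0.4674, 0.1495, 0.0071]
tool_rot: [-0.937, -2.998, 0.0]
contact_force: [-0.2, -0.2, 0.9]
opening: 0.0852
grip_force: 0.0
```

```bash
python3 -m handwheel '[{"tx":0,"ty":0,"tz":0,"roll":0.121},{"tx":0,"ty":0,"tz":0,"roll":0.121},{"tx":0,"ty":0,"tz":0,"roll":0.121},{"tx":0,"ty":0,"tz":0,"roll":0.121},{"tx":0,"ty":0,"tz":0,"roll":0.121},{"tx":0,"ty":0,"tz":0,"roll":0.121},{"tx":0,"ty":0,"tz":0,"roll":0.121},{"tx":0,"ty":0,"tz":0,"roll":0.121},{"tx":0,"ty":0,"tz":0,"roll":0},{"tx":0,"ty":0,"tz":0,"roll":0},{"tx":0,"ty":0,"tz":0,"roll":0}]';  python3 -m handwheel '[{"tx":0,"ty":0,"tz":0,"roll":0},{"tx":0,"ty":0,"tz":0,"roll":0},{"tx":0,"ty":0,"tz":0,"roll":0},{"tx":0,"ty":0,"tz":0,"roll":0},{"tx":0,"ty":0,"tz":0,"roll":0},{"tx":0,"ty":0,"tz":0,"roll":0},{"tx":0,"ty":0,"tz":0,"roll":0},{"tx":0,"ty":0,"tz":0,"roll":0}]' 55 40
python3 - <<'E'
from h import *
from scipy.optimize import least_squares
o=ctrl.get_obs();print(o['tool_pos'],o['opening'])
E
```

```text
t: 5.77
tool_pos: [0.4675, 0.1496, 0.0072]
tool_rot: [-2.215, -2.228, 0.0]
contact_force: [0.5, -0.3, 0.8]
opening: 0.0851
grip_force: 0.0
t: 6.43
tool_pos: [0.4681, 0.1496, 0.0081]
tool_rot: [2.217, 2.225, 0.001]
contact_force: [-2.2, -0.6, 5.3]
opening: 0.0607
grip_force: 43.4
[0.46807385 0.14963893 0.00810384] 0.0606945319555937
```

```bash
python3 -m handwheel '[{"tx":0,"ty":0,"tz":-5,"roll":0},{"tx":0,"ty":0,"tz":-10,"roll":0},{"tx":0,"ty":0,"tz":-15,"roll":0},{"tx":0,"ty":0,"tz":-15,"roll":0},{"tx":0,"ty":0,"tz":-5,"roll":0},{"tx":0,"ty":0,"tz":0,"roll":0},{"tx":0,"ty":0,"tz":0,"roll":0},{"tx":0,"ty":0,"tz":0,"roll":0}]'
python3 - <<'E'
from h import *
im,d=grab('scene'); cv2.imwrite('pics/g1.png',cv2.resize(im[120:260,200:360],None,fx=4,fy=4,interpolation=2)[:,:,::-1])
E
```

```text
t: 7.1
tool_pos: [0.4668, 0.1494, 0.0565]
tool_rot: [-2.217, -2.224, 0.002]
contact_force: [0.2, -0.2, -1.5]
opening: 0.0611
grip_force: 43.5
```

View pics/g1.png

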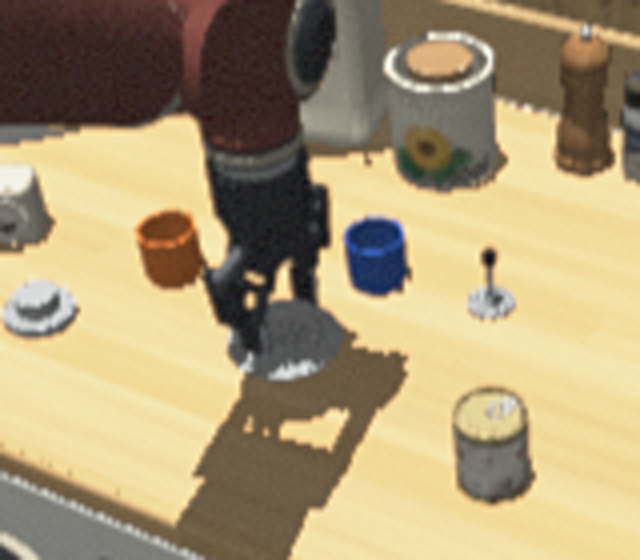

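Picture g1 shows the plate held level between the fingers at crop (285,335), with its neighbours untouched. I'll carry it to the mug.

```bash
python3 -m handwheel '[{"tx":0,"ty":0,"tz":-15,"roll":0},{"tx":0,"ty":0,"tz":-30,"roll":0},{"tx":0,"ty":0,"tz":-30,"roll":0},{"tx":0,"ty":0,"tz":-20,"roll":0},{"tx":0,"ty":0,"tz":-5,"roll":0},{"tx":0,"ty":0,"tz":0,"roll":0}]'
python3 -m handwheel '[{"tx":-15,"ty":-2,"tz":0,"roll":0},{"tx":-30,"ty":-4,"tz":0,"roll":0},{"tx":-36,"ty":-4,"tz":0,"roll":0},{"tx":-36,"ty":-4,"tz":0,"roll":0},{"tx":-36,"ty":-4,"tz":0,"roll":0},{"tx":-36,"ty":-4,"tz":0,"roll":0},{"tx":-36,"ty":-4,"tz":0,"roll":0},{"tx":-36,"ty":-4,"tz":0,"roll":0},{"tx":-36,"ty":-4,"tz":0,"roll":0},{"tx":-36,"ty":-5,"tz":0,"roll":0},{"tx":-36,"ty":-5,"tz":0,"roll":0},{"tx":-25,"ty":-3,"tz":0,"roll":0}]'
python3 -m handwheel '[{"tx":-12,"ty":-1,"tz":0,"roll":0},{"tx":-5,"ty":0,"tz":0,"roll":0},{"tx":0,"ty":0,"tz":0,"roll":0},{"tx":0,"ty":0,"tz":0,"roll":0},{"tx":0,"ty":0,"tz":0,"roll":0},{"tx":0,"ty":0,"tz":0,"roll":0},{"tx":0,"ty":0,"tz":0,"roll":0},{"tx":0,"ty":0,"tz":0,"roll":0}]'
python3 - <<'E'
from h import *
im,d=grab('scene'); cv2.imwrite('pics/g2.png',cv2.resize(im[160:300,310:470],None,fx=4,fy=4,interpolation=2)[:,:,::-1])
W=cloud('scene',d)
c=(.418,-.262)
m=(np.hypot(W[...,0]-c[0],W[...,1]-c[1])<.075)&(W[...,2]>.125)&(W[...,2]<.18)
P=W[m];H=np.histogram(P[:,2],bins=np.arange(.125,.181,.005));print(H)
E
```

```text
t: 7.65
tool_pos: [0.4684, 0.1497, 0.1584]
tool_rot: [2.217, 2.224, 0.003]
contact_force: [-0.8, -0.4, -0.5]
opening: 0.061
grip_force: 43.7
t: 8.65
tool_pos: [0.4197, -0.2464, 0.1542]
tool_rot: [-2.217, -2.22, 0.002]
contact_force: [0.8, 0.5, -0.7]
opening: 0.0606
grip_force: 43.7
t: 9.32
tool_pos: [0.421, -0.2609, 0.1574]
tool_rot: [2.217, 2.226, 0.0]
contact_force: [0.1, 0.1, -0.4]
opening: 0.0606
grip_force: 43.7
(array([  0,   0,   0,   0,   6, 409,  47,  36,  52,  21,  20]), array([0.125, 0.13 , 0.135, 0.14 , 0.145, 0.15 , 0.155, 0.16 , 0.165,
       0.17 , 0.175, 0.18 ]))
```

View pics/g2.png

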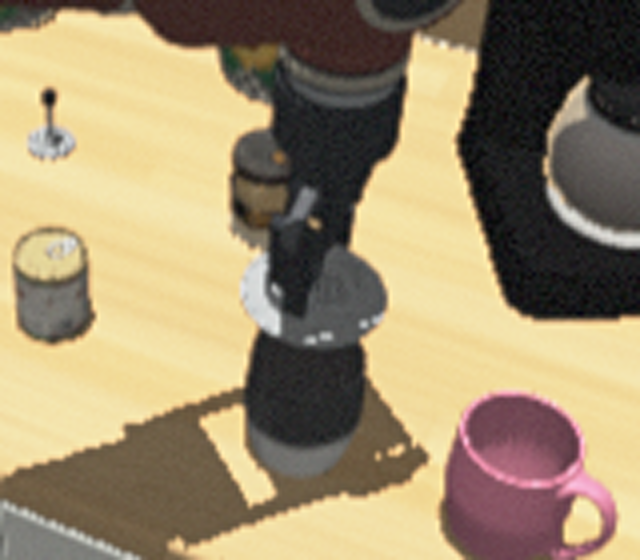

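Picture g2 shows the plate level at crop (315,295), just above the mug at (305,400) and clear of the tin and jar. I'll check the scene camera's bias using the disc held at the known TCP.

```bash
python3 - <<'E'
from h import *
o=ctrl.get_obs()['tool_pos'];print(o)
for n in('scene','top'):
    d=np.load(n+'.npz')['d'] if n=='scene' else grab('top')[1]
    W=cloud(n,d)
    m=(np.hypot(W[...,0]-o[0],W[...,1]-o[1])<.055)&(W[...,2]>.146)&(W[...,2]<.1555)
    Q=W[m][:,:2].astype(np.float32)
    if len(Q)>5:
        print(n,len(Q),cv2.minEnclosingCircle(Q),Q.min(0),Q.max(0),np.median(W[m][:,2]))
E
```

```text
[ 0.42098836 -0.26109312  0.15746658]
scene 432 ((0.4200209379196167, -0.2613363265991211), 0.04811751842498779) [ 0.3719378  -0.30776432] [ 0.46548697 -0.21334259] 0.1526164672301918
top 214 ((0.43005210161209106, -0.2410276234149933), 0.04183380678296089) [ 0.39305326 -0.2603356 ] [ 0.46710226 -0.21325131] 0.15209241478094337
```

```bash
python3 -m handwheel '[{"tx":-1,"ty":-2.5,"tz":5,"roll":0},{"tx":0,"ty":0,"tz":10,"roll":0},{"tx":0,"ty":0,"tz":10,"roll":0},{"tx":0,"ty":0,"tz":10,"roll":0},{"tx":0,"ty":0,"tz":8,"roll":0},{"tx":0,"ty":0,"tz":3,"roll":0},{"tx":0,"ty":0,"tz":0,"roll":0},{"tx":0,"ty":0,"tz":0,"roll":0},{"tx":0,"ty":0,"tz":0,"roll":0},{"tx":0,"ty":0,"tz":0,"roll":0},{"tx":0,"ty":0,"tz":0,"roll":0}]'
python3 -m handwheel '[{"tx":0,"ty":0,"tz":1,"roll":0},{"tx":0,"ty":0,"tz":1,"roll":0},{"tx":0,"ty":0,"tz":1,"roll":0},{"tx":0,"ty":0,"tz":1,"roll":0},{"tx":0,"ty":0,"tz":0,"roll":0},{"tx":0,"ty":0,"tz":0,"roll":0},{"tx":0,"ty":0,"tz":0,"roll":0}]'
```

```text
t: 10.33
tool_pos: [0.4187, -0.2629, 0.112]
tool_rot: [2.217, 2.224, 0.0]
contact_force: [0.2, -0.3, -0.2]
opening: 0.0607
grip_force: 43.7
t: 10.92
tool_pos: [0.4183, -0.2626, 0.1073]
tool_rot: [-2.218, -2.225, -0.0]
contact_force: [0.8, -0.3, 0.2]
opening: 0.0609
grip_force: 43.7
```

```bash
python3 -m handwheel '[{"tx":0,"ty":0,"tz":0.5,"roll":0},{"tx":0,"ty":0,"tz":0.5,"roll":0},{"tx":0,"ty":0,"tz":0.5,"roll":0},{"tx":0,"ty":0,"tz":0,"roll":0},{"tx":0,"ty":0,"tz":0,"roll":0},{"tx":0,"ty":0,"tz":0,"roll":0}]'
python3 -m handwheel '[{"tx":0,"ty":0,"tz":0.5,"roll":0},{"tx":0,"ty":0,"tz":0.5,"roll":0},{"tx":0,"ty":0,"tz":0,"roll":0},{"tx":0,"ty":0,"tz":0,"roll":0},{"tx":0,"ty":0,"tz":0,"roll":0}]'
```

```text
t: 11.42
tool_pos: [0.4183, -0.2626, 0.1058]
tool_rot: [2.218, 2.225, 0.0]
contact_force: [-0.3, -0.3, -1.0]
opening: 0.0609
grip_force: 43.7
t: 11.83
tool_pos: [0.4184, -0.2627, 0.105]
tool_rot: [2.218, 2.225, -0.0]
contact_force: [-0.8, -0.9, 0.6]
opening: 0.0607
grip_force: 43.8
```

```bash
python3 -m handwheel '[{"tx":0,"ty":0,"tz":0.5,"roll":0},{"tx":0,"ty":0,"tz":0.5,"roll":0},{"tx":0,"ty":0,"tz":0,"roll":0},{"tx":0,"ty":0,"tz":0,"roll":0},{"tx":0,"ty":0,"tz":0,"roll":0}]'
python3 -m handwheel '[{"tx":0,"ty":0,"tz":0.5,"roll":0},{"tx":0,"ty":0,"tz":0,"roll":0},{"tx":0,"ty":0,"tz":0,"roll":0},{"tx":0,"ty":0,"tz":0,"roll":0}]'
```

```text
t: 12.25
tool_pos: [0.4187, -0.2629, 0.1049]
tool_rot: [2.217, 2.224, 0.0]
contact_force: [-1.2, 0.9, 5.7]
opening: 0.0611
grip_force: 44.3
t: 12.58
tool_pos: [0.4188, -0.2631, 0.1049]
tool_rot: [2.217, 2.224, -0.0]
contact_force: [-2.4, 0.7, 6.7]
opening: 0.061
grip_force: 44.5
```

```bash
python3 -m handwheel '[{"tx":0,"ty":0,"tz":0,"roll":0},{"tx":0,"ty":0,"tz":0,"roll":0},{"tx":0,"ty":0,"tz":0,"roll":0},{"tx":0,"ty":0,"tz":0,"roll":0},{"tx":0,"ty":0,"tz":0,"roll":0}]' 80
python3 -m handwheel '[{"tx":0,"ty":0,"tz":-5,"roll":0},{"tx":0,"ty":0,"tz":-15,"roll":0},{"tx":0,"ty":0,"tz":-30,"roll":0},{"tx":0,"ty":0,"tz":-30,"roll":0},{"tx":0,"ty":0,"tz":-20,"roll":0},{"tx":0,"ty":0,"tz":0,"roll":0}]'
python3 -m handwheel '[{"tx":15,"ty":6,"tz":0,"roll":0},{"tx":36,"ty":15,"tz":0,"roll":0},{"tx":36,"ty":15,"tz":0,"roll":0},{"tx":36,"ty":15,"tz":0,"roll":0},{"tx":36,"ty":15,"tz":0,"roll":0},{"tx":36,"ty":14,"tz":0,"roll":0},{"tx":36,"ty":14,"tz":0,"roll":0},{"tx":36,"ty":14,"tz":0,"roll":0},{"tx":36,"ty":14,"tz":0,"roll":0},{"tx":36,"ty":14,"tz":0,"roll":0},{"tx":36,"ty":14,"tz":0,"roll":0},{"tx":36,"ty":14,"tz":0,"roll":0}]'
python3 -m handwheel '[{"tx":36,"ty":15,"tz":0,"roll":0},{"tx":36,"ty":15,"tz":0,"roll":0},{"tx":30,"ty":13,"tz":0,"roll":0},{"tx":12,"ty":4,"tz":0,"roll":0},{"tx":0,"ty":0,"tz":0,"roll":0},{"tx":0,"ty":0,"tz":0,"roll":0},{"tx":0,"ty":0,"tz":0,"roll":0},{"tx":0,"ty":0,"tz":0,"roll":0}]'
python3 - <<'E'
from h import *
from scipy.optimize import least_squares
im,d=grab('scene'); cv2.imwrite('pics/g3.png',cv2.resize(im[190:300,310:470],None,fx=4,fy=4,interpolation=2)[:,:,::-1])
for n in('scene','top'):
    if n=='top': d=grab(n)[1]
    W=cloud(n,d)
    c=np.array([.4185,-.2628])
    def sel(r,a,b): 
        m=(np.hypot(W[...,0]-c[0],W[...,1]-c[1])<r)&(W[...,2]>a)&(W[...,2]<b);return W[m]
    Q=sel(.055,.095,.105)[:,:2].astype(np.float32);print(n,'disc',cv2.minEnclosingCircle(Q))
    C=sel(.045,.111,.122)[:,:2];print('collar',least_squares(lambda p:np.hypot(*(C-p).T)-.0305,c,loss='soft_l1',f_scale=.002).x,len(C))
    B=sel(.045,.03,.085)[:,:2];print('mug side',least_squares(lambda p:np.hypot(*(B-p).T)-.041,c,loss='soft_l1',f_scale=.002).x,len(B))
E
```

```text
t: 13.0
tool_pos: [0.4181, -0.2624, 0.1029]
tool_rot: [-2.218, -2.224, 0.0]
contact_force: [0.9, -0.1, -1.3]
opening: 0.0803
grip_force: 0.0
t: 13.5
tool_pos: [0.4206, -0.2645, 0.2097]
tool_rot: [2.211, 2.218, 0.001]
contact_force: [0.1, -0.3, 0.8]
opening: 0.0798
grip_force: 0.0
t: 14.5
tool_pos: [0.581, 0.1509, 0.2024]
tool_rot: [-2.217, -2.225, 0.002]
contact_force: [0.9, -0.1, 1.1]
opening: 0.0801
grip_force: 0.0
t: 15.17
tool_pos: [0.6274, 0.2615, 0.2032]
tool_rot: [2.22, 2.223, -0.001]
contact_force: [-0.3, 0.3, -0.1]
opening: 0.08
grip_force: 0.0
scene disc ((0.41767728328704834, -0.2629488706588745), 0.04854661226272583)
collar [ 0.41719699 -0.26321993] 107
mug side [ 0.41797169 -0.26343364] 364
top disc ((0.420052170753479, -0.2597581744194031), 0.04999338462948799)
collar [ 0.41775054 -0.26056327] 80
mug side [ 0.41691189 -0.26139144] 20
```

View pics/g3.png

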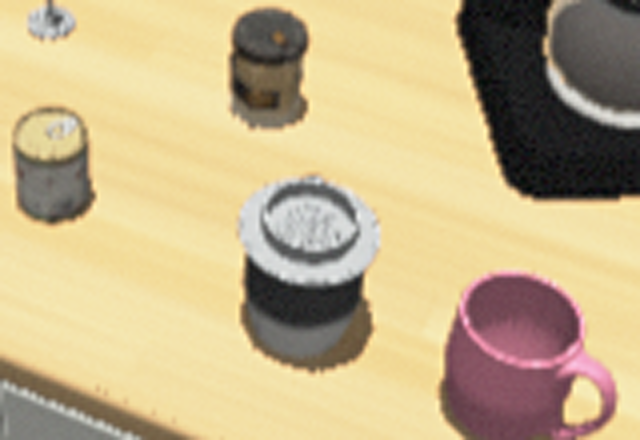

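Picture g3 shows the plate flat and centred on the grey mug at crop (310,230). The fit puts it within about 1 mm of the mug axis. Next is the cup.

```bash
python3 -m handwheel '[{"tx":0,"ty":2.5,"tz":15,"roll":0},{"tx":0,"ty":0,"tz":30,"roll":0},{"tx":0,"ty":0,"tz":30,"roll":0},{"tx":0,"ty":0,"tz":20,"roll":0},{"tx":0,"ty":0,"tz":10,"roll":0},{"tx":0,"ty":0,"tz":0,"roll":0},{"tx":0,"ty":0,"tz":0,"roll":0},{"tx":0,"ty":0,"tz":0,"roll":0},{"tx":0,"ty":0,"tz":0,"roll":0},{"tx":0,"ty":0,"tz":0,"roll":0}]' 74
```

```text
t: 16.1
tool_pos: [0.6314, 0.2634, 0.1005]
tool_rot: [2.217, 2.224, 0.005]
contact_force: [0.3, 0.1, 0.3]
opening: 0.0737
grip_force: 0.0
```

```bash
python3 -m handwheel '[{"tx":-2,"ty":-0.5,"tz":10,"roll":0},{"tx":0,"ty":0,"tz":20,"roll":0},{"tx":0,"ty":0,"tz":20,"roll":0},{"tx":0,"ty":0,"tz":15,"roll":0},{"tx":0,"ty":0,"tz":7,"roll":0},{"tx":0,"ty":0,"tz":0,"roll":0},{"tx":0,"ty":0,"tz":0,"roll":0},{"tx":0,"ty":0,"tz":0,"roll":0},{"tx":0,"ty":0,"tz":0,"roll":0},{"tx":0,"ty":0,"tz":0,"roll":0}]'
python3 -m handwheel '[{"tx":0,"ty":0,"tz":0,"roll":0},{"tx":0,"ty":0,"tz":0,"roll":0},{"tx":0,"ty":0,"tz":0,"roll":0},{"tx":0,"ty":0,"tz":0,"roll":0},{"tx":0,"ty":0,"tz":0,"roll":0},{"tx":0,"ty":0,"tz":0,"roll":0},{"tx":0,"ty":0,"tz":0,"roll":0},{"tx":0,"ty":0,"tz":0,"roll":0}]' 45 20
python3 -m handwheel '[{"tx":0,"ty":0,"tz":0,"roll":0},{"tx":0,"ty":0,"tz":0,"roll":0},{"tx":0,"ty":0,"tz":0,"roll":0},{"tx":0,"ty":0,"tz":0,"roll":0},{"tx":0,"ty":0,"tz":0,"roll":0}]' 74
python3 -m handwheel '[{"tx":0,"ty":0,"tz":0,"roll":-0.12},{"tx":0,"ty":0,"tz":0,"roll":-0.12},{"tx":0,"ty":0,"tz":0,"roll":-0.12},{"tx":0,"ty":0,"tz":0,"roll":-0.12},{"tx":0,"ty":0,"tz":0,"roll":-0.12},{"tx":0,"ty":0,"tz":0,"roll":-0.12},{"tx":0,"ty":0,"tz":0,"roll":-0.12},{"tx":0,"ty":0,"tz":0,"roll":-0.12},{"tx":0,"ty":0,"tz":0,"roll":-0.12},{"tx":0,"ty":0,"tz":0,"roll":-0.12},{"tx":0,"ty":0,"tz":0,"roll":-0.12},{"tx":0,"ty":0,"tz":0,"roll":-0.12}]'
python3 -m handwheel '[{"tx":0,"ty":0,"tz":0,"roll":-0.12},{"tx":0,"ty":0,"tz":0,"roll":-0.01},{"tx":0,"ty":0,"tz":0,"roll":0},{"tx":0,"ty":0,"tz":0,"roll":0},{"tx":0,"ty":0,"tz":0,"roll":0},{"tx":0,"ty":0,"tz":0,"roll":0},{"tx":0,"ty":0,"tz":0,"roll":0}]'
```

```text
t: 16.93
tool_pos: [0.6307, 0.2613, 0.0278]
tool_rot: [2.217, 2.224, 0.003]
contact_force: [-0.4, -1.1, 0.2]
opening: 0.074
grip_force: 0.0
t: 17.6
tool_pos: [0.6304, 0.2612, 0.0274]
tool_rot: [2.218, 2.224, 0.002]
contact_force: [-1.1, -0.7, 6.1]
opening: 0.054
grip_force: 21.7
t: 18.02
tool_pos: [0.6293, 0.2609, 0.0257]
tool_rot: [-2.218, -2.224, 0.001]
contact_force: [-0.9, 0.2, -0.1]
opening: 0.0738
grip_force: 0.0
t: 19.02
tool_pos: [0.6295, 0.261, 0.026]
tool_rot: [-0.191, -3.135, 0.0]
contact_force: [0.8, 0.4, 0.4]
opening: 0.074
grip_force: 0.0
t: 19.6
tool_pos: [0.6297, 0.261, 0.0263]
tool_rot: [0.002, -3.142, 0.0]
contact_force: [-1.1, 0.2, 0.1]
opening: 0.0741
grip_force: 0.0
```

```bash
python3 -m handwheel '[{"tx":-0.7,"ty":0,"tz":0,"roll":0},{"tx":0,"ty":0,"tz":0,"roll":0},{"tx":0,"ty":0,"tz":0,"roll":0},{"tx":0,"ty":0,"tz":0,"roll":0}]'
python3 -m handwheel '[{"tx":0,"ty":0,"tz":0,"roll":0},{"tx":0,"ty":0,"tz":0,"roll":0},{"tx":0,"ty":0,"tz":0,"roll":0},{"tx":0,"ty":0,"tz":0,"roll":0},{"tx":0,"ty":0,"tz":0,"roll":0},{"tx":0,"ty":0,"tz":0,"roll":0},{"tx":0,"ty":0,"tz":0,"roll":0},{"tx":0,"ty":0,"tz":0,"roll":0}]' 45 35
python3 -m handwheel '[{"tx":0,"ty":0,"tz":-5,"roll":0},{"tx":0,"ty":0,"tz":-15,"roll":0},{"tx":0,"ty":0,"tz":-30,"roll":0},{"tx":0,"ty":0,"tz":-35,"roll":0},{"tx":0,"ty":0,"tz":-35,"roll":0},{"tx":0,"ty":0,"tz":-30,"roll":0},{"tx":0,"ty":0,"tz":-15,"roll":0},{"tx":0,"ty":0,"tz":-5,"roll":0},{"tx":0,"ty":0,"tz":0,"roll":0},{"tx":0,"ty":0,"tz":0,"roll":0}]'
```

```text
t: 19.93
tool_pos: [0.6304, 0.2611, 0.0263]
tool_rot: [0.003, -3.142, 0.0]
contact_force: [1.3, 0.5, -0.3]
opening: 0.0743
grip_force: 0.0
t: 20.6
tool_pos: [0.6307, 0.2611, 0.0267]
tool_rot: [-0.003, 3.141, 0.0]
contact_force: [0.7, -0.9, 2.3]
opening: 0.0523
grip_force: 36.9
t: 21.43
tool_pos: [0.6294, 0.2607, 0.1941]
tool_rot: [0.003, -3.138, 0.001]
contact_force: [-0.9, -0.1, -0.6]
opening: 0.0519
grip_force: 36.9
```

```bash
python3 -m handwheel '[{"tx":6,"ty":-15,"tz":0,"roll":0},{"tx":12,"ty":-30,"tz":0,"roll":0},{"tx":14,"ty":-35,"tz":0,"roll":0},{"tx":14,"ty":-35,"tz":0,"roll":0},{"tx":14,"ty":-35,"tz":0,"roll":0},{"tx":14,"ty":-35,"tz":0,"roll":0},{"tx":14,"ty":-35,"tz":0,"roll":0},{"tx":14,"ty":-35,"tz":0,"roll":0},{"tx":14,"ty":-35,"tz":0,"roll":0},{"tx":14,"ty":-35,"tz":0,"roll":0},{"tx":14,"ty":-35,"tz":0,"roll":0},{"tx":14,"ty":-35,"tz":0,"roll":0}]'
python3 -m handwheel '[{"tx":14,"ty":-35,"tz":0,"roll":0},{"tx":14,"ty":-35,"tz":0,"roll":0},{"tx":14,"ty":-35,"tz":0,"roll":0},{"tx":8,"ty":-18,"tz":0,"roll":0},{"tx":3,"ty":-5,"tz":0,"roll":0},{"tx":0,"ty":0,"tz":0,"roll":0},{"tx":0,"ty":0,"tz":0,"roll":0},{"tx":0,"ty":0,"tz":0,"roll":0},{"tx":0,"ty":0,"tz":0,"roll":0},{"tx":0,"ty":0,"tz":0,"roll":0},{"tx":0,"ty":0,"tz":0,"roll":0},{"tx":0,"ty":0,"tz":0,"roll":0}]'
```

```text
t: 22.43
tool_pos: [0.4708, -0.135, 0.193]
tool_rot: [0.004, -3.137, -0.004]
contact_force: [0.6, -0.9, -1.7]
opening: 0.0524
grip_force: 37.0
t: 23.43
tool_pos: [0.4209, -0.2619, 0.1964]
tool_rot: [-0.005, 3.141, -0.0]
contact_force: [-0.2, -0.2, -0.8]
opening: 0.0522
grip_force: 37.0
```

```bash
python3 -m handwheel '[{"tx":2.5,"ty":-0.8,"tz":5,"roll":0},{"tx":0,"ty":0,"tz":12,"roll":0},{"tx":0,"ty":0,"tz":15,"roll":0},{"tx":0,"ty":0,"tz":10,"roll":0},{"tx":0,"ty":0,"tz":4,"roll":0},{"tx":0,"ty":0,"tz":2,"roll":0},{"tx":0,"ty":0,"tz":0,"roll":0},{"tx":0,"ty":0,"tz":0,"roll":0},{"tx":0,"ty":0,"tz":0,"roll":0},{"tx":0,"ty":0,"tz":0,"roll":0},{"tx":0,"ty":0,"tz":0,"roll":0},{"tx":0,"ty":0,"tz":0,"roll":0}]'
python3 -m handwheel '[{"tx":0,"ty":0,"tz":0,"roll":0},{"tx":0,"ty":0,"tz":0,"roll":0},{"tx":0,"ty":0,"tz":0,"roll":0},{"tx":0,"ty":0,"tz":0,"roll":0}]'
```

```text
t: 24.43
tool_pos: [0.4182, -0.2634, 0.1487]
tool_rot: [-0.003, 3.141, -0.001]
contact_force: [-0.5, -0.6, -0.2]
opening: 0.0518
grip_force: 37.0
t: 24.77
tool_pos: [0.4181, -0.2632, 0.1483]
tool_rot: [0.003, -3.142, -0.0]
contact_force: [0.2, 0.3, -1.7]
opening: 0.0522
grip_force: 37.0
```

```bash
python3 -m handwheel '[{"tx":-0.3,"ty":0.4,"tz":2,"roll":0},{"tx":0,"ty":0,"tz":2,"roll":0},{"tx":0,"ty":0,"tz":2,"roll":0},{"tx":0,"ty":0,"tz":2,"roll":0},{"tx":0,"ty":0,"tz":2,"roll":0},{"tx":0,"ty":0,"tz":2,"roll":0},{"tx":0,"ty":0,"tz":0,"roll":0},{"tx":0,"ty":0,"tz":0,"roll":0}]'
python3 -m handwheel '[{"tx":0,"ty":0,"tz":2,"roll":0},{"tx":0,"ty":0,"tz":2,"roll":0},{"tx":0,"ty":0,"tz":2,"roll":0},{"tx":0,"ty":0,"tz":0,"roll":0},{"tx":0,"ty":0,"tz":0,"roll":0}]'
```

```text
t: 25.43
tool_pos: [0.4183, -0.2628, 0.1361]
tool_rot: [0.004, -3.141, -0.0]
contact_force: [-0.8, -0.3, -1.1]
opening: 0.0522
grip_force: 37.0
t: 25.85
tool_pos: [0.4182, -0.2627, 0.1301]
tool_rot: [0.004, -3.141, -0.0]
contact_force: [-0.5, -0.5, -1.0]
opening: 0.0524
grip_force: 37.0
```

```bash
python3 -m handwheel '[{"tx":0,"ty":0,"tz":1,"roll":0},{"tx":0,"ty":0,"tz":1,"roll":0},{"tx":0,"ty":0,"tz":0.5,"roll":0},{"tx":0,"ty":0,"tz":0,"roll":0},{"tx":0,"ty":0,"tz":0,"roll":0}]'
python3 -m handwheel '[{"tx":0,"ty":0,"tz":0.5,"roll":0},{"tx":0,"ty":0,"tz":0.5,"roll":0},{"tx":0,"ty":0,"tz":0,"roll":0},{"tx":0,"ty":0,"tz":0,"roll":0}]'
```

```text
t: 26.27
tool_pos: [0.4183, -0.2628, 0.1278]
tool_rot: [0.003, -3.142, -0.0]
contact_force: [-0.2, -0.1, -0.3]
opening: 0.0521
grip_force: 37.0
t: 26.6
tool_pos: [0.4183, -0.2628, 0.1268]
tool_rot: [0.004, -3.142, -0.0]
contact_force: [-0.3, -0.4, -0.9]
opening: 0.0523
grip_force: 37.0
```

```bash
python3 -m handwheel '[{"tx":0,"ty":0,"tz":0.5,"roll":0},{"tx":0,"ty":0,"tz":0.5,"roll":0},{"tx":0,"ty":0,"tz":0,"roll":0},{"tx":0,"ty":0,"tz":0,"roll":0}]'
```

```text
t: 26.93
tool_pos: [0.4186, -0.2629, 0.1264]
tool_rot: [-0.004, 3.141, -0.0]
contact_force: [-0.9, 1.1, 3.5]
opening: 0.0523
grip_force: 37.4
```

```bash
python3 -m handwheel '[{"tx":0,"ty":0,"tz":0,"roll":0},{"tx":0,"ty":0,"tz":0,"roll":0},{"tx":0,"ty":0,"tz":0,"roll":0},{"tx":0,"ty":0,"tz":0,"roll":0},{"tx":0,"ty":0,"tz":0,"roll":0}]' 70
python3 -m handwheel '[{"tx":0,"ty":0,"tz":-5,"roll":0},{"tx":0,"ty":0,"tz":-15,"roll":0},{"tx":0,"ty":0,"tz":-30,"roll":0},{"tx":0,"ty":0,"tz":-25,"roll":0},{"tx":0,"ty":0,"tz":-10,"roll":0},{"tx":0,"ty":0,"tz":0,"roll":0}]'
python3 -m handwheel '[{"tx":-10,"ty":15,"tz":0,"roll":0},{"tx":-18,"ty":27,"tz":0,"roll":0},{"tx":-20,"ty":30,"tz":0,"roll":0},{"tx":-20,"ty":30,"tz":0,"roll":0},{"tx":-20,"ty":30,"tz":0,"roll":0},{"tx":-20,"ty":30,"tz":0,"roll":0},{"tx":-20,"ty":30,"tz":0,"roll":0},{"tx":-20,"ty":30,"tz":0,"roll":0},{"tx":-20,"ty":30,"tz":0,"roll":0},{"tx":-20,"ty":30,"tz":0,"roll":0},{"tx":-14,"ty":25,"tz":0,"roll":0},{"tx":-8,"ty":14,"tz":0,"roll":0}]' 36
python3 -m handwheel '[{"tx":0,"ty":0,"tz":15,"roll":0},{"tx":0,"ty":0,"tz":30,"roll":0},{"tx":0,"ty":0,"tz":30,"roll":0},{"tx":0,"ty":0,"tz":20,"roll":0},{"tx":0,"ty":0,"tz":10,"roll":0},{"tx":0,"ty":0,"tz":0,"roll":0},{"tx":0,"ty":0,"tz":0,"roll":0},{"tx":0,"ty":0,"tz":0,"roll":0},{"tx":0,"ty":0,"tz":0,"roll":0},{"tx":0,"ty":0,"tz":0,"roll":0},{"tx":0,"ty":0,"tz":0,"roll":0},{"tx":0,"ty":0,"tz":0,"roll":0}]'
python3 - <<'E'
from h import *
im,d=grab('scene'); cv2.imwrite('pics/g4.png',cv2.resize(im[150:290,280:440],None,fx=4,fy=4,interpolation=2)[:,:,::-1])
print(ctrl.get_obs()['tool_pos'])
E
```

```text
t: 27.35
tool_pos: [0.4183, -0.2628, 0.1256]
tool_rot: [0.003, -3.141, -0.0]
contact_force: [0.0, 0.1, 0.5]
opening: 0.0701
grip_force: 0.0
t: 27.85
tool_pos: [0.4199, -0.2641, 0.2146]
tool_rot: [-0.004, 3.136, -0.007]
contact_force: [-0.5, 0.0, -0.3]
opening: 0.0704
grip_force: 0.0
t: 28.85
tool_pos: [0.6276, 0.0614, 0.2081]
tool_rot: [0.007, -3.138, -0.001]
contact_force: [-0.2, 0.6, 0.3]
opening: 0.036
grip_force: 0.0
t: 29.85
tool_pos: [0.6281, 0.0586, 0.1067]
tool_rot: [-0.004, 3.14, -0.0]
contact_force: [0.6, 0.5, 0.0]
opening: 0.0358
grip_force: 0.0
[0.62794389 0.05867165 0.10639026]
```

View pics/g4.png

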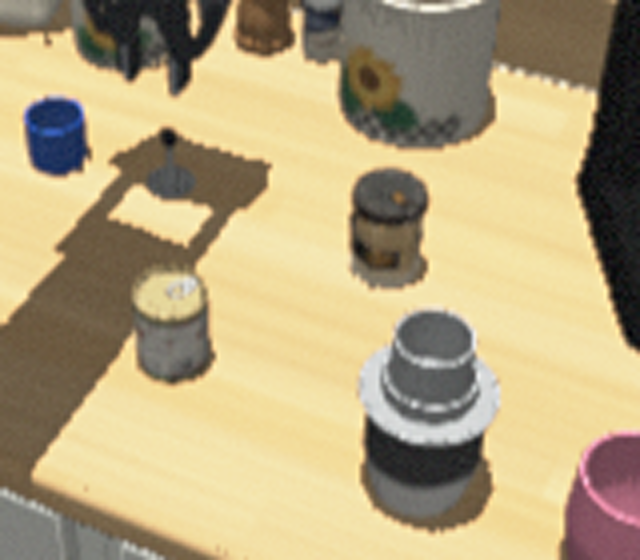

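Picture g4 shows the cup upright in the collar at crop (435,355). The press stands untouched at (170,165). I'll grip its knob.

```bash
python3 -m handwheel '[{"tx":0,"ty":-5,"tz":0,"roll":0},{"tx":0,"ty":-5.6,"tz":0,"roll":0},{"tx":0,"ty":0,"tz":10,"roll":0},{"tx":0,"ty":0,"tz":15,"roll":0},{"tx":0,"ty":0,"tz":15,"roll":0},{"tx":0,"ty":0,"tz":10,"roll":0},{"tx":0,"ty":0,"tz":4,"roll":0},{"tx":0,"ty":0,"tz":0,"roll":0},{"tx":0,"ty":0,"tz":0,"roll":0},{"tx":0,"ty":0,"tz":0,"roll":0},{"tx":0,"ty":0,"tz":0,"roll":0},{"tx":0,"ty":0,"tz":0,"roll":0}]'
python3 - <<'E'
from h import *
o=ctrl.get_obs()['tool_pos'];print(o)
im,d=grab('scene'); cv2.imwrite('pics/g5.png',cv2.resize(im[140:210,280:360],None,fx=8,fy=8,interpolation=2)[:,:,::-1])
E
```

```text
t: 30.9
tool_pos: [0.6284, 0.048, 0.0528]
tool_rot: [-0.004, 3.14, -0.0]
contact_force: [0.2, -0.4, -0.0]
opening: 0.036
grip_force: 0.0
[0.62839947 0.04804246 0.052829  ]
```

View pics/g5.png

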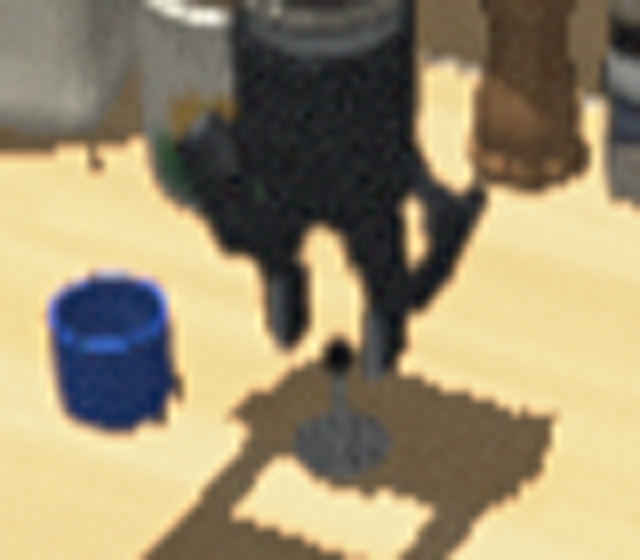

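Picture g5 shows the fingers straddling the knob at crop (338,355). I'll square it up in both directions and grip.

```bash
python3 -m handwheel '[{"tx":0,"ty":0,"tz":1.5,"roll":0},{"tx":0,"ty":0,"tz":0,"roll":0},{"tx":0,"ty":0,"tz":0,"roll":0},{"tx":0,"ty":0,"tz":0,"roll":0},{"tx":0,"ty":0,"tz":0,"roll":0},{"tx":0,"ty":0,"tz":0,"roll":0},{"tx":0,"ty":0,"tz":0,"roll":0},{"tx":0,"ty":0,"tz":0,"roll":0},{"tx":0,"ty":0,"tz":0,"roll":0},{"tx":0,"ty":0,"tz":0,"roll":0}]' 5 20
python3 -m handwheel '[{"tx":0,"ty":0,"tz":0,"roll":0},{"tx":0,"ty":0,"tz":0,"roll":0},{"tx":0,"ty":0,"tz":0,"roll":0},{"tx":0,"ty":0,"tz":0,"roll":0},{"tx":0,"ty":0,"tz":0,"roll":0}]' 36
python3 -m handwheel '[{"tx":0,"ty":0,"tz":0,"roll":0.12},{"tx":0,"ty":0,"tz":0,"roll":0.12},{"tx":0,"ty":0,"tz":0,"roll":0.12},{"tx":0,"ty":0,"tz":0,"roll":0.12},{"tx":0,"ty":0,"tz":0,"roll":0.12},{"tx":0,"ty":0,"tz":0,"roll":0.12},{"tx":0,"ty":0,"tz":0,"roll":0.12},{"tx":0,"ty":0,"tz":0,"roll":0.12},{"tx":0,"ty":0,"tz":0,"roll":0.12},{"tx":0,"ty":0,"tz":0,"roll":0.12},{"tx":0,"ty":0,"tz":0,"roll":0.12},{"tx":0,"ty":0,"tz":0,"roll":0.12}]'
python3 -m handwheel '[{"tx":0,"ty":0,"tz":0,"roll":0.12},{"tx":0,"ty":0,"tz":0,"roll":0.01},{"tx":0,"ty":0,"tz":0,"roll":0},{"tx":0,"ty":0,"tz":0,"roll":0},{"tx":0,"ty":0,"tz":0,"roll":0},{"tx":0,"ty":0,"tz":0,"roll":0},{"tx":0,"ty":0,"tz":0,"roll":0}]'
python3 -m handwheel '[{"tx":0,"ty":0,"tz":0,"roll":0},{"tx":0,"ty":0,"tz":0,"roll":0},{"tx":0,"ty":0,"tz":0,"roll":0},{"tx":0,"ty":0,"tz":0,"roll":0},{"tx":0,"ty":0,"tz":0,"roll":0},{"tx":0,"ty":0,"tz":0,"roll":0},{"tx":0,"ty":0,"tz":0,"roll":0},{"tx":0,"ty":0,"tz":0,"roll":0},{"tx":0,"ty":0,"tz":0,"roll":0},{"tx":0,"ty":0,"tz":0,"roll":0}]' 5 40
```

```text
t: 31.78
tool_pos: [0.6278, 0.0481, 0.0504]
tool_rot: [-0.003, 3.141, 0.0]
contact_force: [0.2, 0.9, 1.6]
opening: 0.0126
grip_force: 19.6
t: 32.2
tool_pos: [0.6276, 0.048, 0.0501]
tool_rot: [0.003, -3.141, 0.0]
contact_force: [0.1, 0.7, 0.5]
opening: 0.0357
grip_force: 0.0
t: 33.2
tool_pos: [0.6276, 0.048, 0.0502]
tool_rot: [-2.076, -2.358, 0.0]
contact_force: [0.1, -0.4, 0.6]
opening: 0.0359
grip_force: 0.0
t: 33.78
tool_pos: [0.6277, 0.0481, 0.0503]
tool_rot: [-2.217, -2.226, 0.0]
contact_force: [-0.2, 0.2, -0.1]
opening: 0.036
grip_force: 0.0
t: 34.62
tool_pos: [0.6277, 0.048, 0.0504]
tool_rot: [2.218, 2.225, 0.0]
contact_force: [0.4, -0.2, 0.9]
opening: 0.0115
grip_force: 39.0
```

```bash
python3 -m handwheel '[{"tx":0,"ty":0,"tz":-3,"roll":0},{"tx":0,"ty":0,"tz":-10,"roll":0},{"tx":0,"ty":0,"tz":-20,"roll":0},{"tx":0,"ty":0,"tz":-30,"roll":0},{"tx":0,"ty":0,"tz":-35,"roll":0},{"tx":0,"ty":0,"tz":-35,"roll":0},{"tx":0,"ty":0,"tz":-25,"roll":0},{"tx":0,"ty":0,"tz":-12,"roll":0},{"tx":0,"ty":0,"tz":-5,"roll":0},{"tx":0,"ty":0,"tz":0,"roll":0},{"tx":0,"ty":0,"tz":0,"roll":0}]'
python3 -m handwheel '[{"tx":-10,"ty":-7,"tz":0,"roll":0},{"tx":-20,"ty":-14,"tz":0,"roll":0},{"tx":-30,"ty":-20,"tz":0,"roll":0},{"tx":-30,"ty":-20,"tz":0,"roll":0},{"tx":-30,"ty":-20,"tz":0,"roll":0},{"tx":-30,"ty":-20,"tz":0,"roll":0},{"tx":-30,"ty":-20,"tz":0,"roll":0},{"tx":-30,"ty":-20,"tz":0,"roll":0},{"tx":-30,"ty":-20,"tz":0,"roll":0},{"tx":-30,"ty":-20,"tz":0,"roll":0},{"tx":-25,"ty":-17,"tz":0,"roll":0},{"tx":-12,"ty":-8,"tz":0,"roll":0}]'
python3 -m handwheel '[{"tx":-4,"ty":-3,"tz":0,"roll":0},{"tx":0,"ty":0,"tz":0,"roll":0},{"tx":0,"ty":0,"tz":0,"roll":0},{"tx":0,"ty":0,"tz":0,"roll":0},{"tx":0,"ty":0,"tz":0,"roll":0},{"tx":0,"ty":0,"tz":0,"roll":0},{"tx":0,"ty":0,"tz":0,"roll":0},{"tx":0,"ty":0,"tz":0,"roll":0},{"tx":0,"ty":0,"tz":0,"roll":0},{"tx":0,"ty":0,"tz":0,"roll":0},{"tx":0,"ty":0,"tz":0,"roll":0},{"tx":0,"ty":0,"tz":0,"roll":0}]'
```

```text
t: 35.53
tool_pos: [0.6267, 0.0481, 0.2233]
tool_rot: [-2.217, -2.223, 0.003]
contact_force: [0.1, -0.1, -1.7]
opening: 0.0116
grip_force: 39.0
t: 36.53
tool_pos: [0.4192, -0.2616, 0.2229]
tool_rot: [-2.219, -2.218, 0.003]
contact_force: [0.8, 0.1, -0.5]
opening: 0.0113
grip_force: 39.0
t: 37.53
tool_pos: [0.4196, -0.2636, 0.2253]
tool_rot: [2.218, 2.225, 0.0]
contact_force: [-0.3, -0.0, -1.0]
opening: 0.0113
grip_force: 39.0
```

```bash
python3 -m handwheel '[{"tx":0.8,"ty":-1.2,"tz":3,"roll":0},{"tx":0,"ty":0,"tz":6,"roll":0},{"tx":0,"ty":0,"tz":6,"roll":0},{"tx":0,"ty":0,"tz":3,"roll":0},{"tx":0,"ty":0,"tz":0,"roll":0},{"tx":0,"ty":0,"tz":0,"roll":0},{"tx":0,"ty":0,"tz":0,"roll":0},{"tx":0,"ty":0,"tz":0,"roll":0},{"tx":0,"ty":0,"tz":0,"roll":0},{"tx":0,"ty":0,"tz":0,"roll":0}]'
python3 - <<'E'
from h import *
o=ctrl.get_obs()['tool_pos'];print(o)
im,d=grab('scene'); cv2.imwrite('pics/g6.png',cv2.resize(im[190:270,345:435],None,fx=7,fy=7,interpolation=2)[:,:,::-1])
E
```

```text
t: 38.37
tool_pos: [0.4186, -0.2629, 0.2076]
tool_rot: [2.218, 2.224, 0.0]
contact_force: [-0.6, 0.6, -0.4]
opening: 0.0113
grip_force: 39.0
[ 0.41855903 -0.26287815  0.20763925]
```

View pics/g6.png

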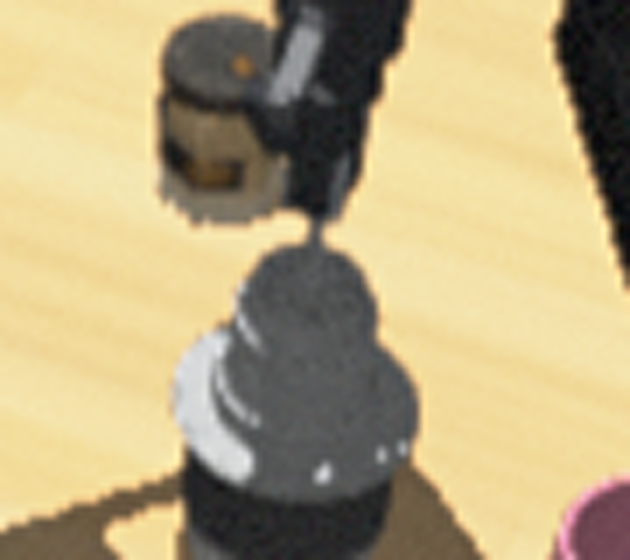

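Picture g6 shows the press hanging straight over the cup mouth at crop (315,260). I'll lower it.

```bash
python3 -m handwheel '[{"tx":0,"ty":0,"tz":2,"roll":0},{"tx":0,"ty":0,"tz":3,"roll":0},{"tx":0,"ty":0,"tz":3,"roll":0},{"tx":0,"ty":0,"tz":3,"roll":0},{"tx":0,"ty":0,"tz":1,"roll":0},{"tx":0,"ty":0,"tz":0,"roll":0},{"tx":0,"ty":0,"tz":0,"roll":0}]'
python3 -m handwheel '[{"tx":0,"ty":0,"tz":3,"roll":0},{"tx":0,"ty":0,"tz":5,"roll":0},{"tx":0,"ty":0,"tz":5,"roll":0},{"tx":0,"ty":0,"tz":5,"roll":0},{"tx":0,"ty":0,"tz":5,"roll":0},{"tx":0,"ty":0,"tz":4,"roll":0},{"tx":0,"ty":0,"tz":2,"roll":0},{"tx":0,"ty":0,"tz":0,"roll":0},{"tx":0,"ty":0,"tz":0,"roll":0},{"tx":0,"ty":0,"tz":0,"roll":0}]'
```

```text
t: 39.0
tool_pos: [0.4183, -0.2627, 0.1951]
tool_rot: [-2.218, -2.224, 0.0]
contact_force: [-0.6, -0.7, -1.2]
opening: 0.0114
grip_force: 39.0
t: 39.83
tool_pos: [0.4185, -0.2629, 0.1665]
tool_rot: [2.218, 2.225, -0.0]
contact_force: [0.6, -0.8, -0.9]
opening: 0.0112
grip_force: 39.0
```

```bash
python3 -m handwheel '[{"tx":0,"ty":0,"tz":3,"roll":0},{"tx":0,"ty":0,"tz":4,"roll":0},{"tx":0,"ty":0,"tz":3,"roll":0},{"tx":0,"ty":0,"tz":1.5,"roll":0},{"tx":0,"ty":0,"tz":0,"roll":0},{"tx":0,"ty":0,"tz":0,"roll":0},{"tx":0,"ty":0,"tz":0,"roll":0}]'
python3 -m handwheel '[{"tx":0,"ty":0,"tz":0.5,"roll":0},{"tx":0,"ty":0,"tz":0.5,"roll":0},{"tx":0,"ty":0,"tz":0.5,"roll":0},{"tx":0,"ty":0,"tz":0,"roll":0},{"tx":0,"ty":0,"tz":0,"roll":0}]'
```

```text
t: 40.42
tool_pos: [0.4184, -0.2628, 0.1548]
tool_rot: [-2.218, -2.225, 0.0]
contact_force: [-0.5, 0.0, -1.2]
opening: 0.0116
grip_force: 39.0
t: 40.83
tool_pos: [0.4184, -0.2628, 0.1533]
tool_rot: [2.218, 2.225, 0.0]
contact_force: [-0.9, -0.7, -0.6]
opening: 0.0115
grip_force: 39.0
```

```bash
python3 -m handwheel '[{"tx":0,"ty":0,"tz":0.5,"roll":0},{"tx":0,"ty":0,"tz":0.4,"roll":0},{"tx":0,"ty":0,"tz":0,"roll":0},{"tx":0,"ty":0,"tz":0,"roll":0},{"tx":0,"ty":0,"tz":0,"roll":0}]'
```

```text
t: 41.25
tool_pos: [0.4186, -0.263, 0.1528]
tool_rot: [2.218, 2.224, 0.0]
contact_force: [-0.2, -0.6, 2.5]
opening: 0.0115
grip_force: 39.2
```

```bash
python3 -m handwheel '[{"tx":0,"ty":0,"tz":0,"roll":0},{"tx":0,"ty":0,"tz":0,"roll":0},{"tx":0,"ty":0,"tz":0,"roll":0},{"tx":0,"ty":0,"tz":0,"roll":0},{"tx":0,"ty":0,"tz":0,"roll":0}]' 36
python3 -m handwheel '[{"tx":0,"ty":0,"tz":-5,"roll":0},{"tx":0,"ty":0,"tz":-15,"roll":0},{"tx":0,"ty":0,"tz":-30,"roll":0},{"tx":0,"ty":0,"tz":-25,"roll":0},{"tx":0,"ty":0,"tz":-10,"roll":0},{"tx":0,"ty":0,"tz":0,"roll":0}]'
python3 -m handwheel '[{"tx":15,"ty":0,"tz":0,"roll":0},{"tx":30,"ty":1,"tz":0,"roll":0},{"tx":38,"ty":1,"tz":0,"roll":0},{"tx":38,"ty":1,"tz":0,"roll":0},{"tx":38,"ty":1,"tz":0,"roll":0},{"tx":38,"ty":1,"tz":0,"roll":0},{"tx":38,"ty":1,"tz":0,"roll":0},{"tx":38,"ty":1,"tz":0,"roll":0},{"tx":38,"ty":1,"tz":0,"roll":0},{"tx":38,"ty":1,"tz":0,"roll":0},{"tx":38,"ty":1,"tz":0,"roll":0},{"tx":38,"ty":2,"tz":0,"roll":0}]' 60
python3 -m handwheel '[{"tx":38,"ty":1,"tz":0,"roll":0},{"tx":38,"ty":1,"tz":0,"roll":0},{"tx":38,"ty":2,"tz":0,"roll":0},{"tx":38,"ty":2,"tz":0,"roll":0},{"tx":38,"ty":2,"tz":0,"roll":0},{"tx":28,"ty":1,"tz":0,"roll":0},{"tx":15,"ty":1,"tz":0,"roll":0},{"tx":0,"ty":0,"tz":20,"roll":0},{"tx":0,"ty":0,"tz":30,"roll":0},{"tx":0,"ty":0,"tz":30,"roll":0},{"tx":0,"ty":0,"tz":30,"roll":0},{"tx":0,"ty":0,"tz":20,"roll":0}]'
python3 -m handwheel '[{"tx":0,"ty":0,"tz":10,"roll":0},{"tx":0,"ty":0,"tz":0,"roll":0},{"tx":0,"ty":0,"tz":0,"roll":0},{"tx":0,"ty":0,"tz":0,"roll":0},{"tx":0,"ty":0,"tz":0,"roll":0},{"tx":0,"ty":0,"tz":0,"roll":0},{"tx":0,"ty":0,"tz":0,"roll":0},{"tx":0,"ty":0,"tz":0,"roll":0},{"tx":0,"ty":0,"tz":0,"roll":0}]'
python3 - <<'E'
from h import *
im,d=grab('scene'); cv2.imwrite('pics/g7.png',cv2.resize(im[190:290,325:445],None,fx=6,fy=6,interpolation=2)[:,:,::-1])
W=cloud('scene',d)
m=(np.hypot(W[...,0]-.418,W[...,1]+.263)<.04)&(W[...,2]>.155);P=W[m];print('knob',len(P),P.max(0),P.mean(0))
m=(np.hypot(W[...,0]-.418,W[...,1]+.263)<.04)&(W[...,2]>.144)&(W[...,2]<.154);print('rim',W[m][:,:2].min(0),W[m][:,:2].max(0))
E
```

```text
t: 41.67
tool_pos: [0.4183, -0.2627, 0.1522]
tool_rot: [-2.218, -2.224, -0.0]
contact_force: [-0.4, -0.3, 1.3]
opening: 0.0362
grip_force: 0.0
t: 42.17
tool_pos: [0.4198, -0.2639, 0.2412]
tool_rot: [2.213, 2.22, 0.001]
contact_force: [-0.1, -0.4, -0.8]
opening: 0.0363
grip_force: 0.0
t: 43.17
tool_pos: [0.427, 0.1645, 0.2349]
tool_rot: [-2.216, -2.224, 0.004]
contact_force: [0.5, -0.3, 0.2]
opening: 0.0603
grip_force: 0.0
t: 44.17
tool_pos: [0.4346, 0.3937, 0.1013]
tool_rot: [-2.216, -2.224, 0.013]
contact_force: [-0.3, -0.2, 0.1]
opening: 0.0599
grip_force: 0.0
t: 44.92
tool_pos: [0.4386, 0.3954, 0.0979]
tool_rot: [2.218, 2.225, 0.001]
contact_force: [-0.5, 1.3, 0.1]
opening: 0.06
grip_force: 0.0
knob 23 [ 0.42464533 -0.25665807  0.16544952] [ 0.41654168 -0.26346627  0.16080239]
rim [ 0.3895256  -0.28978949] [ 0.44371374 -0.2367076 ]
```

View pics/g7.png

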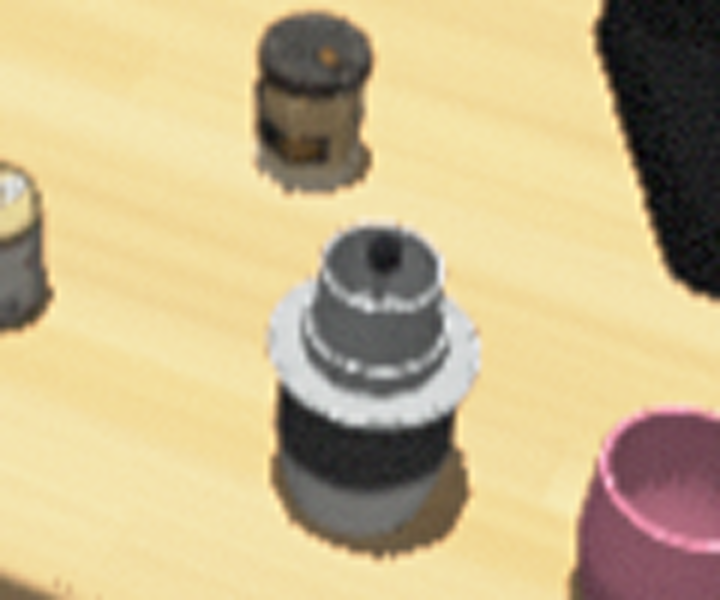

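Picture g7 shows the press seated, with its knob at crop (383,252) just above the cup rim. Everything is upright. Last is the cap.

```bash
python3 -m handwheel '[{"tx":0.9,"ty":1.4,"tz":10,"roll":0},{"tx":0,"ty":0,"tz":20,"roll":0},{"tx":0,"ty":0,"tz":20,"roll":0},{"tx":0,"ty":0,"tz":20,"roll":0},{"tx":0,"ty":0,"tz":8,"roll":0},{"tx":0,"ty":0,"tz":4,"roll":0},{"tx":0,"ty":0,"tz":0,"roll":0},{"tx":0,"ty":0,"tz":0,"roll":0},{"tx":0,"ty":0,"tz":0,"roll":0},{"tx":0,"ty":0,"tz":0,"roll":0},{"tx":0,"ty":0,"tz":0,"roll":0},{"tx":0,"ty":0,"tz":0,"roll":0}]'
python3 -m handwheel '[{"tx":0,"ty":0,"tz":0,"roll":0},{"tx":0,"ty":0,"tz":0,"roll":0},{"tx":0,"ty":0,"tz":0,"roll":0},{"tx":0,"ty":0,"tz":0,"roll":0},{"tx":0,"ty":0,"tz":0,"roll":0},{"tx":0,"ty":0,"tz":0,"roll":0},{"tx":0,"ty":0,"tz":0,"roll":0},{"tx":0,"ty":0,"tz":0,"roll":0},{"tx":0,"ty":0,"tz":0,"roll":0}]' 28 20
python3 -m handwheel '[{"tx":0,"ty":0,"tz":0,"roll":0},{"tx":0,"ty":0,"tz":0,"roll":0},{"tx":0,"ty":0,"tz":0,"roll":0},{"tx":0,"ty":0,"tz":0,"roll":0},{"tx":0,"ty":0,"tz":0,"roll":0}]' 60
python3 -m handwheel '[{"tx":0,"ty":0,"tz":0,"roll":-0.12},{"tx":0,"ty":0,"tz":0,"roll":-0.12},{"tx":0,"ty":0,"tz":0,"roll":-0.12},{"tx":0,"ty":0,"tz":0,"roll":-0.12},{"tx":0,"ty":0,"tz":0,"roll":-0.12},{"tx":0,"ty":0,"tz":0,"roll":-0.12},{"tx":0,"ty":0,"tz":0,"roll":-0.12},{"tx":0,"ty":0,"tz":0,"roll":-0.12},{"tx":0,"ty":0,"tz":0,"roll":-0.12},{"tx":0,"ty":0,"tz":0,"roll":-0.12},{"tx":0,"ty":0,"tz":0,"roll":-0.12},{"tx":0,"ty":0,"tz":0,"roll":-0.12}]'
python3 -m handwheel '[{"tx":0,"ty":0,"tz":0,"roll":-0.12},{"tx":0,"ty":0,"tz":0,"roll":-0.01},{"tx":0,"ty":0,"tz":0,"roll":0},{"tx":0,"ty":0,"tz":0,"roll":0},{"tx":0,"ty":0,"tz":0,"roll":0},{"tx":0,"ty":0,"tz":0,"roll":0},{"tx":0,"ty":0,"tz":0,"roll":0}]'
```

```text
t: 45.97
tool_pos: [0.4402, 0.3965, 0.0162]
tool_rot: [2.218, 2.225, 0.002]
contact_force: [-0.6, -0.9, -0.0]
opening: 0.0605
grip_force: 0.0
t: 46.72
tool_pos: [0.44, 0.3963, 0.0159]
tool_rot: [2.218, 2.225, 0.001]
contact_force: [-1.7, -1.3, 5.5]
opening: 0.0363
grip_force: 20.2
t: 47.13
tool_pos: [0.4396, 0.396, 0.015]
tool_rot: [-2.218, -2.225, 0.001]
contact_force: [0.8, -0.7, 0.4]
opening: 0.0601
grip_force: 0.0
t: 48.13
tool_pos: [0.4398, 0.3961, 0.0152]
tool_rot: [-0.191, -3.136, 0.0]
contact_force: [0.6, 0.2, -0.0]
opening: 0.0601
grip_force: 0.0
t: 48.72
tool_pos: [0.4398, 0.3962, 0.0154]
tool_rot: [-0.002, 3.142, 0.0]
contact_force: [-0.6, 0.5, -0.4]
opening: 0.0601
grip_force: 0.0
```

```bash
python3 -m handwheel '[{"tx":0,"ty":0,"tz":0,"roll":0},{"tx":0,"ty":0,"tz":0,"roll":0},{"tx":0,"ty":0,"tz":0,"roll":0},{"tx":0,"ty":0,"tz":0,"roll":0},{"tx":0,"ty":0,"tz":0,"roll":0},{"tx":0,"ty":0,"tz":0,"roll":0},{"tx":0,"ty":0,"tz":0,"roll":0},{"tx":0,"ty":0,"tz":0,"roll":0},{"tx":0,"ty":0,"tz":0,"roll":0}]' 28 35
python3 -m handwheel '[{"tx":0,"ty":0,"tz":-3,"roll":0},{"tx":0,"ty":0,"tz":-12,"roll":0},{"tx":0,"ty":0,"tz":-25,"roll":0},{"tx":0,"ty":0,"tz":-35,"roll":0},{"tx":0,"ty":0,"tz":-35,"roll":0},{"tx":0,"ty":0,"tz":-35,"roll":0},{"tx":0,"ty":0,"tz":-30,"roll":0},{"tx":0,"ty":0,"tz":-18,"roll":0},{"tx":0,"ty":0,"tz":-7,"roll":0},{"tx":0,"ty":0,"tz":0,"roll":0},{"tx":0,"ty":0,"tz":0,"roll":0}]'
python3 -m handwheel '[{"tx":0,"ty":-15,"tz":0,"roll":0},{"tx":1,"ty":-28,"tz":0,"roll":0},{"tx":1,"ty":-36,"tz":0,"roll":0},{"tx":1,"ty":-36,"tz":0,"roll":0},{"tx":1,"ty":-36,"tz":0,"roll":0},{"tx":1,"ty":-36,"tz":0,"roll":0},{"tx":1,"ty":-36,"tz":0,"roll":0},{"tx":1,"ty":-36,"tz":0,"roll":0},{"tx":1,"ty":-36,"tz":0,"roll":0},{"tx":1,"ty":-36,"tz":0,"roll":0},{"tx":1,"ty":-36,"tz":0,"roll":0},{"tx":1,"ty":-36,"tz":0,"roll":0}]'
python3 -m handwheel '[{"tx":1,"ty":-36,"tz":0,"roll":0},{"tx":1,"ty":-36,"tz":0,"roll":0},{"tx":1,"ty":-36,"tz":0,"roll":0},{"tx":1,"ty":-36,"tz":0,"roll":0},{"tx":1,"ty":-36,"tz":0,"roll":0},{"tx":2,"ty":-36,"tz":0,"roll":0},{"tx":2,"ty":-28,"tz":0,"roll":0},{"tx":1,"ty":-12,"tz":0,"roll":0},{"tx":0,"ty":0,"tz":0,"roll":0},{"tx":0,"ty":0,"tz":0,"roll":0},{"tx":0,"ty":0,"tz":0,"roll":0},{"tx":0,"ty":0,"tz":0,"roll":0}]'
python3 -m handwheel '[{"tx":0,"ty":0,"tz":0,"roll":0},{"tx":0,"ty":0,"tz":0,"roll":0},{"tx":0,"ty":0,"tz":0,"roll":0},{"tx":0,"ty":0,"tz":0,"roll":0},{"tx":0,"ty":0,"tz":0,"roll":0},{"tx":0,"ty":0,"tz":0,"roll":0}]'
```

```text
t: 49.47
tool_pos: [0.4401, 0.3964, 0.0158]
tool_rot: [-0.003, 3.141, 0.001]
contact_force: [-0.3, -0.3, 4.5]
opening: 0.0359
grip_force: 35.3
t: 50.38
tool_pos: [0.4393, 0.3958, 0.2144]
tool_rot: [0.003, -3.14, 0.001]
contact_force: [0.1, 0.0, -1.3]
opening: 0.0353
grip_force: 35.1
t: 51.38
tool_pos: [0.4277, -0.0087, 0.2128]
tool_rot: [0.003, -3.138, -0.001]
contact_force: [1.4, 0.4, -0.1]
opening: 0.0352
grip_force: 35.1
t: 52.38
tool_pos: [0.4202, -0.2614, 0.2149]
tool_rot: [0.006, -3.141, -0.001]
contact_force: [-0.3, 0.2, -0.7]
opening: 0.0357
grip_force: 35.2
t: 52.88
tool_pos: [0.4203, -0.2628, 0.2154]
tool_rot: [-0.004, 3.142, 0.0]
contact_force: [-0.3, 0.1, -0.5]
opening: 0.0357
grip_force: 35.2
```

```bash
python3 -m handwheel '[{"tx":1.9,"ty":0,"tz":4,"roll":0},{"tx":0,"ty":0,"tz":8,"roll":0},{"tx":0,"ty":0,"tz":10,"roll":0},{"tx":0,"ty":0,"tz":8,"roll":0},{"tx":0,"ty":0,"tz":6,"roll":0},{"tx":0,"ty":0,"tz":4,"roll":0},{"tx":0,"ty":0,"tz":0,"roll":0},{"tx":0,"ty":0,"tz":0,"roll":0},{"tx":0,"ty":0,"tz":0,"roll":0},{"tx":0,"ty":0,"tz":0,"roll":0},{"tx":0,"ty":0,"tz":0,"roll":0},{"tx":0,"ty":0,"tz":0,"roll":0}]'
python3 - <<'E'
from h import *
print(ctrl.get_obs()['tool_pos'])
im,d=grab('scene'); cv2.imwrite('pics/g8.png',cv2.resize(im[190:270,345:435],None,fx=7,fy=7,interpolation=2)[:,:,::-1])
E
```

```text
t: 53.88
tool_pos: [0.4186, -0.263, 0.1758]
tool_rot: [-0.003, 3.141, -0.001]
contact_force: [-0.7, 0.0, -0.7]
opening: 0.0358
grip_force: 35.2
[ 0.41857037 -0.26302232  0.17581724]
```

View pics/g8.png

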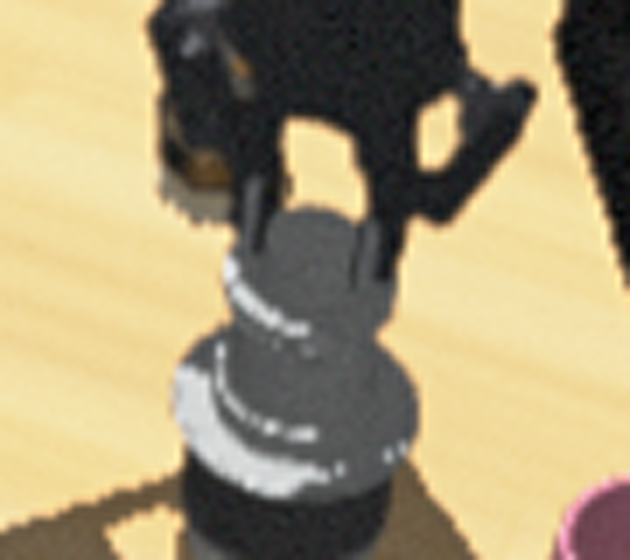

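Picture g8 shows the cap level at crop (310,280), centred over the cup. I'll lower it slowly.

```bash
python3 -m handwheel '[{"tx":0,"ty":0,"tz":2,"roll":0},{"tx":0,"ty":0,"tz":2,"roll":0},{"tx":0,"ty":0,"tz":2,"roll":0},{"tx":0,"ty":0,"tz":2,"roll":0},{"tx":0,"ty":0,"tz":1,"roll":0},{"tx":0,"ty":0,"tz":1,"roll":0},{"tx":0,"ty":0,"tz":1,"roll":0},{"tx":0,"ty":0,"tz":0,"roll":0},{"tx":0,"ty":0,"tz":0,"roll":0}]'
python3 -m handwheel '[{"tx":0,"ty":0,"tz":1,"roll":0},{"tx":0,"ty":0,"tz":1,"roll":0},{"tx":0,"ty":0,"tz":1,"roll":0},{"tx":0,"ty":0,"tz":0,"roll":0},{"tx":0,"ty":0,"tz":0,"roll":0}]'
```

```text
t: 54.68
tool_pos: [0.4184, -0.2629, 0.1644]
tool_rot: [0.003, -3.142, 0.0]
contact_force: [1.1, 0.5, -1.2]
opening: 0.0357
grip_force: 35.2
t: 55.1
tool_pos: [0.4183, -0.2628, 0.1613]
tool_rot: [0.003, -3.141, -0.0]
contact_force: [-0.2, 0.1, -1.4]
opening: 0.0359
grip_force: 35.2
```

```bash
python3 -m handwheel '[{"tx":0,"ty":0,"tz":1,"roll":0},{"tx":0,"ty":0,"tz":0.5,"roll":0},{"tx":0,"ty":0,"tz":0.5,"roll":0},{"tx":0,"ty":0,"tz":0,"roll":0},{"tx":0,"ty":0,"tz":0,"roll":0},{"tx":0,"ty":0,"tz":0,"roll":0}]'
python3 -m handwheel '[{"tx":0,"ty":0,"tz":0.5,"roll":0},{"tx":0,"ty":0,"tz":0.5,"roll":0},{"tx":0,"ty":0,"tz":0,"roll":0},{"tx":0,"ty":0,"tz":0,"roll":0},{"tx":0,"ty":0,"tz":0,"roll":0}]'
```

```text
t: 55.6
tool_pos: [0.4184, -0.2629, 0.1594]
tool_rot: [-0.003, 3.142, -0.0]
contact_force: [-0.2, 1.6, -1.7]
opening: 0.0355
grip_force: 35.2
t: 56.02
tool_pos: [0.4185, -0.2629, 0.1586]
tool_rot: [-0.004, 3.141, -0.0]
contact_force: [0.0, -0.2, 0.5]
opening: 0.036
grip_force: 35.3
```

```bash
python3 -m handwheel '[{"tx":0,"ty":0,"tz":0.5,"roll":0},{"tx":0,"ty":0,"tz":0,"roll":0},{"tx":0,"ty":0,"tz":0,"roll":0},{"tx":0,"ty":0,"tz":0,"roll":0}]'
```

```text
t: 56.35
tool_pos: [0.4186, -0.263, 0.1585]
tool_rot: [-0.003, 3.141, -0.001]
contact_force: [-0.8, 0.1, 3.9]
opening: 0.0355
grip_force: 35.6
```

Contact came at the expected height (0.1585 against 0.1588). I'll release, retreat and look.

```bash
python3 -m handwheel '[{"tx":0,"ty":0,"tz":0,"roll":0},{"tx":0,"ty":0,"tz":0,"roll":0},{"tx":0,"ty":0,"tz":0,"roll":0},{"tx":0,"ty":0,"tz":0,"roll":0},{"tx":0,"ty":0,"tz":0,"roll":0}]' 60
python3 -m handwheel '[{"tx":0,"ty":0,"tz":-5,"roll":0},{"tx":0,"ty":0,"tz":-15,"roll":0},{"tx":0,"ty":0,"tz":-30,"roll":0},{"tx":0,"ty":0,"tz":-30,"roll":0},{"tx":0,"ty":0,"tz":-10,"roll":0},{"tx":0,"ty":0,"tz":0,"roll":0}]'
python3 -m handwheel '[{"tx":-2,"ty":20,"tz":0,"roll":0},{"tx":-2,"ty":35,"tz":0,"roll":0},{"tx":-2,"ty":35,"tz":0,"roll":0},{"tx":-2,"ty":35,"tz":0,"roll":0},{"tx":-2,"ty":35,"tz":0,"roll":0},{"tx":-2,"ty":35,"tz":0,"roll":0},{"tx":-2,"ty":35,"tz":0,"roll":0},{"tx":-2,"ty":35,"tz":0,"roll":0},{"tx":0,"ty":15,"tz":0,"roll":0},{"tx":0,"ty":0,"tz":0,"roll":0},{"tx":0,"ty":0,"tz":0,"roll":0},{"tx":0,"ty":0,"tz":0,"roll":0}]'
python3 - <<'E'
from h import *
im,d=grab('scene'); cv2.imwrite('pics/g9.png',cv2.resize(im[170:290,300:460],None,fx=5,fy=5,interpolation=2)[:,:,::-1])
for n in('scene','top'):
    if n=='top': d=grab(n)[1]
    W=cloud(n,d);R=np.hypot(W[...,0]-.418,W[...,1]+.263)
    for a,b in((.165,.178),(.147,.157)):
        P=W[(R<.05)&(W[...,2]>a)&(W[...,2]<b)]; print(n,len(P),np.median(P[:,2]),cv2.minEnclosingCircle(P[:,:2].astype(np.float32)))
    P=W[(R<.015)&(W[...,2]>.1)];A=np.c_[P[:,:2],np.ones(len(P))];print('tilt',np.linalg.lstsq(A,P[:,2],rcond=None)[0][:2])
E
```

```text
t: 56.77
tool_pos: [0.4182, -0.2628, 0.1575]
tool_rot: [0.003, -3.141, -0.0]
contact_force: [0.0, -0.6, -0.3]
opening: 0.0597
grip_force: 0.0
t: 57.27
tool_pos: [0.4199, -0.2642, 0.2523]
tool_rot: [-0.003, 3.136, -0.008]
contact_force: [0.4, -0.6, -1.5]
opening: 0.0601
grip_force: 0.0
t: 58.27
tool_pos: [0.4333, 0.0166, 0.2467]
tool_rot: [0.003, -3.14, 0.0]
contact_force: [0.0, -0.1, -0.6]
opening: 0.0601
grip_force: 0.0
scene 136 0.1698049046466446 ((0.4174138009548187, -0.2632240951061249), 0.019172068685293198)
scene 211 0.15297231472262307 ((0.4175211489200592, -0.26364704966545105), 0.03252098336815834)
tilt [-0.00130968 -0.01345498]
top 133 0.16999164161413383 ((0.4173271059989929, -0.2606092393398285), 0.018409285694360733)
top 238 0.1527211337732598 ((0.4177558720111847, -0.2604505717754364), 0.03225461766123772)
tilt [0.01455386 0.00980422]
```

View pics/g9.png

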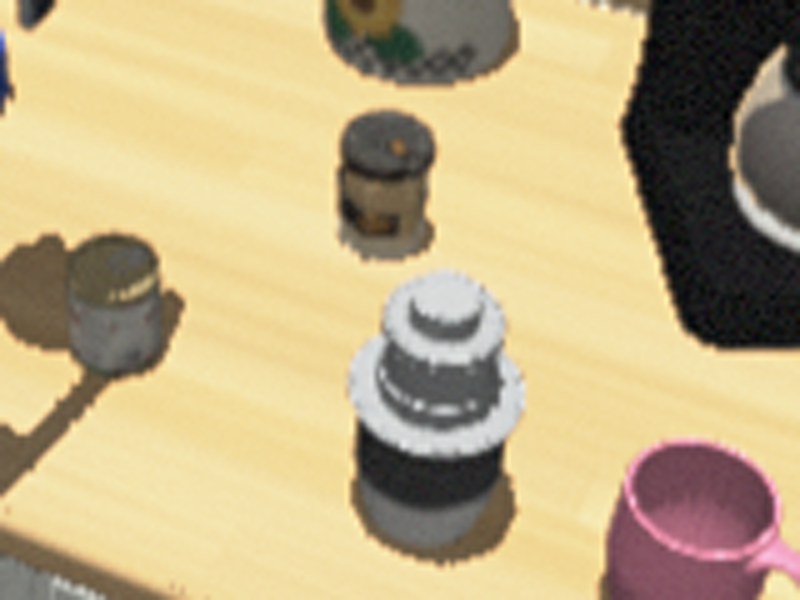

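Picture g9 shows the finished stack at crop (440,400). The cap is flat, with its crown top at 170 mm and its brim at 153 mm, exactly as expected. The jar and tin are where they were, so I'm handing it in.

```bash
python3 -c "
from station import ctrl
print(ctrl.finish_job())"
```

```text
the job is handed in; nothing more can be done
None
```

The coffee filter is set up on the grey mug in the order asked (plate, cup, press, cap), with the cap sitting flat on the cup's rim and the mug, honey jar and tin left in place; I handed it in after about 58 s on the robot's clock, and no verdict came back.

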